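# Lay out the test station

### The arm

A 7-joint arm with a two-finger parallel gripper is mounted at the origin on a cart in front of the work surface, level with it; the furniture and walls round the work are solid. World frame = base frame: x ahead of the robot, y to its left, z up, the work surface at z = 0. Lengths are in m, angles in rad, forces in N, time in s.
With the tool pointing down it reaches from about 0.425 to 0.925 m from the base axis. Payload 6.8 kg.
Tool frame: the origin (TCP) lies midway between the tips of the shut fingers; the grasp point (between the pads) lies 19 mm behind it; y points along the fingers, x is the direction in which the jaws open and shut, and the axes are right-handed (so a half turn about y gives the same grasp; the last joint's range is limited). The gripper opens to 88 mm and grips with 3 to 60 N. Pads are 20 mm wide; open, the fingers measure 115 mm over their backs; the gripper's body (75 mm by 178 mm) begins 61 mm behind the grasp point.
Start: joints at [1.028, 0.477, 0.022, 1.555, -0.011, 1.109, -0.083], TCP at [0.284, -0.612, 0.223] pointing down, gripper open.
Joint ranges: [-2.96, 2.96], [-0.34, 2.1], [-1.41, 1.46], [0.24, 2.44], [-1.37, 4.51], [0.17, 1.92], [-2.96, 2.96]. Speed limits (rad/s): [2.39, 2.39, 3.14, 3.14, 3.14, 3.14, 3.14].

### API

Orientations are given as [roll, pitch, yaw] about the fixed x, y, z axes, in that order (R = Rz(yaw) Ry(pitch) Rx(roll)).
In Python, from station import sensors, optics, ticket gives the robot as it stands.
- The arm moves only by the shell command python3 -m jog 'ROWS' [OPENING] [FORCE]. ROWS is JSON, one flat list of numbers, 4 for each row, row after row: the shift along the tool's x, y, z in cm, then the turn about the tool's y in degrees. A call has 1 to 10 rows; each row shifts and turns the commanded pose from where the row before left it, along the tool's axes as they then stand; what a row does not reach is not made up. A row lasts 1/10 s, in which the tool goes at most 50 mm and 8.59 degrees, less where a joint would pass 70% of its speed; a pose out of reach is approached as far as the arm can. A call is refused whole if a number of a shift passes 5 or a number of a turn 8.59, either way. A call with a gripper value outside its range is refused whole. OPENING is the opening, from -1 (shut) to 1 (fully open), set as the call begins (- or left out, the last holds). The fingers move at their own pace and stop on an object; FORCE is the grip in N (left out, the last holds). Time passes only in rows, so rows that do not move let the fingers close. It gives the time, the measured TCP pose, the force and the opening at its end, in the units of the state.
- sensors.observe(): the state, without advancing time (a new reading comes with each control period).
- optics.camera(name): name is "scene" or "top"; returns the picture (480x640x3 uint8, red, green, blue); there is no depth.
- optics.camera_model(name): a dict with "fx", "fy", "cx", "cy" (pixels), "dist_coeffs" ([k1, k2, p1, p2, k3] as OpenCV has them; the pictures are not rectified), "camera_from_world" (4x4, takes a point from world to camera coordinates). Camera axes: x right, y up, looking along -z (the intrinsics and any distortion apply to the point x, -y, -z); pixel columns grow to the right and rows downward; lengths in m; the calibration is good to about 2 mm. A picture is of the moment at which its call begins. camera_model takes no time and is no camera call.
- ticket.finish_job(): hands the job in, once; it reports no verdict.
The state is a dict: "time": time; "joint_positions": joint angles; "dq": joint speeds; "effort": joint torques, N m; "tcp_pos": TCP position; "tool_rot": TCP orientation; "contact_force": force on the tool from outside, world axes, zero at the start; "moment": the same for the moment, N m; "gripper_width": finger opening in m.
Only numpy, scipy, OpenCV 4.12 (cv2) and the standard library are available. Lean on these libraries where they do the work, as an engineer would, in place of code of your own. Each camera call takes 0.05 s, during which the arm holds its last target.

### The job

Set up the test station: stand each of the three dropper bottles in front of you upright in the round holder of its cap's colour (red in red, white in white, blue in blue), and lay the single test cassette that lies apart from the rows, windows up, on the green plate inside and in line with its white outline. Leave the timer, the tube rack and everything else where they are.

Things in the scene. Friction and masses are not known exactly. Their poses are not given: they have to be found in the camera images.
- red_dropper: small white dropper bottle with a red cap, standing upright in the open middle of the worktop, loose (any others far back by the basket belong to the room). Body 22 mm diameter and 36 mm high, above it the narrower cap (14 mm diameter) up to 62 mm. Origin: centre of its underside, z up along its axis.
- red_holder: low round red cup, fixed to the worktop, holder for the dropper bottle with the red cap. 60 mm wide at the foot, 48 mm at the rim; rim 14 mm above the worktop, cup 38 mm wide inside, its flat floor 3 mm above the worktop. Origin: on its axis at worktop level, z up.
- white_dropper: small white dropper bottle with a white cap, standing upright in the open middle of the worktop, loose (any others far back by the basket belong to the room). Body 22 mm diameter and 36 mm high, above it the narrower cap (14 mm diameter) up to 62 mm. Origin: centre of its underside, z up along its axis.
- white_holder: low round white cup, fixed to the worktop, holder for the dropper bottle with the white cap. 60 mm wide at the foot, 48 mm at the rim; rim 14 mm above the worktop, cup 38 mm wide inside, its flat floor 3 mm above the worktop. Origin: on its axis at worktop level, z up.
- blue_dropper: small white dropper bottle with a blue cap, standing upright in the open middle of the worktop, loose (any others far back by the basket belong to the room). Body 22 mm diameter and 36 mm high, above it the narrower cap (14 mm diameter) up to 62 mm. Origin: centre of its underside, z up along its axis.
- blue_holder: low round blue cup, fixed to the worktop, holder for the dropper bottle with the blue cap. 60 mm wide at the foot, 48 mm at the rim; rim 14 mm above the worktop, cup 38 mm wide inside, its flat floor 3 mm above the worktop. Origin: on its axis at worktop level, z up.
- cassette: white flat rapid-test cassette with two windows, lying alone in the open middle of the worktop, windows up, loose (those in the rows at the left and right are fixed and stay): 31 mm along its x, 69 mm along its y, 7 mm thick (6 mm at the edges). Pick it across its 31 mm width. Origin: centre of its underside, z up.
- cassette_pad: flat green plate fixed to the worktop, 64 mm along its x, 104 mm along its y, its top 3 mm above the worktop, marked with a thin white rectangle, 47 mm (x) by 85 mm (y) inside: the place of the cassette. Origin: centre, at worktop level, z up.
- timer: white bench timer with a red knob, 62 x 62 x 46 mm, loose, standing among the work; a bystander. Origin: centre of its underside.
- tube_rack: beige rack full of tiny tubes, 58 mm (x) by 86 mm (y), 43 mm high, loose, standing among the work; a bystander. Origin: centre of its underside.

How it is judged:
By the outcome, as a careful person would: the job done as asked, in the order asked, and still so for the second after the job is handed in, with the robot touching nothing.
It also fails if it takes over 90 s, if anything falls off the work surface, if the arm or the gripper's body presses on something with over 40 N, if the wrist force passes 120 N, or if a joint passes its speed limit or range.

## Working session

There is one attempt and no reset: what is moved stays moved. The work goes in short steps, Python scripts to look and compute and a shell command to move; the robot and the scene stay as the last step left them, time stands still between calls to the robot, and variables do not carry over. Pictures are saved under pics/ and viewed, and the job is handed in when it is done.

```bash
mkdir -p pics; ls; python3 - <<'E'
from station import sensors, optics, ticket
import cv2
print(sensors.observe())
for n in("scene","top"):
    im=optics.camera(n); cv2.imwrite(f"pics/{n}0.png",im[:,:,::-1]); print(optics.camera_model(n))
E
```

```text
pics
{'time': 0.0, 'joint_positions': array([ 1.02789263,  0.47778667,  0.02231716,  1.55643384, -0.01149919,
        1.10930855, -0.08308521]), 'dq': array([ 1.25168263e-03, -2.43537651e-03, -7.52622251e-04, -1.64916132e-04,
       -5.30935963e-04, -3.50974241e-05,  5.12616820e-04]), 'effort': array([ 3.61732409e-04, -5.82860398e+01,  1.53447479e+00, -2.72608280e+01,
       -5.42937010e-02,  1.68243988e-02,  1.56521687e-04]), 'tcp_pos': array([ 0.28407698, -0.61164796,  0.22169774]), 'tool_rot': array([-1.57092063,  0.00180433, -1.13593576]), 'contact_force': array([-0.60924365,  0.04532237,  0.33163109]), 'moment': array([-0.03874273,  0.01962998, -0.02335076]), 'gripper_width': 0.08801992797624981}
{'fx': 516.3433787939496, 'fy': 516.3433787939496, 'cx': 328.5054497515762, 'cy': 231.47146765355603, 'dist_coeffs': array([0.02317312, 0.        , 0.        , 0.        , 0.        ]), 'camera_from_world': array([[ 6.81170732e-01, -7.32124602e-01, -3.64560463e-05,
        -3.75665880e-01],
       [ 4.13778280e-01,  3.84939363e-01,  8.24990437e-01,
        -2.61377716e-01],
       [-6.03981762e-01, -5.61974425e-01,  5.65146686e-01,
        -7.22920436e-01],
       [ 0.00000000e+00,  0.00000000e+00,  0.00000000e+00,
         1.00000000e+00]])}
{'fx': 457.53692005213634, 'fy': 457.53692005213634, 'cx': 317.1772154489929, 'cy': 242.69627348333876, 'dist_coeffs': array([-0.11563908,  0.        ,  0.        ,  0.        ,  0.        ]), 'camera_from_world': array([[ 0.01721324, -0.99965906, -0.01963329, -0.02583689],
       [ 0.99769022,  0.01588221,  0.06604522, -0.54603008],
       [-0.06571088, -0.02072479,  0.99762346, -0.98539745],
       [ 0.        ,  0.        ,  0.        ,  1.        ]])}
```

View pics/scene0.png

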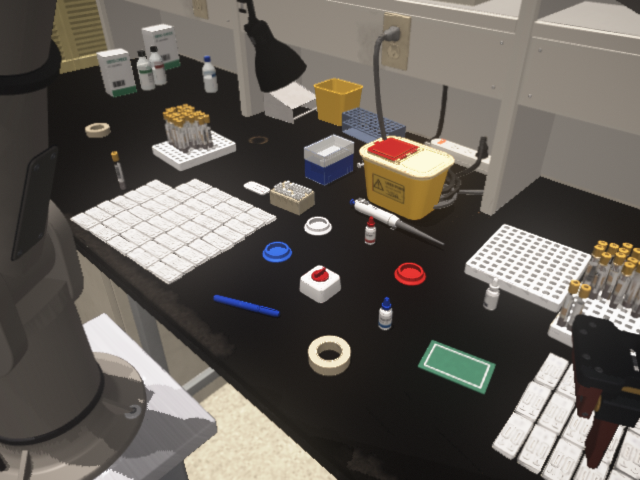

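View pics/top0.png

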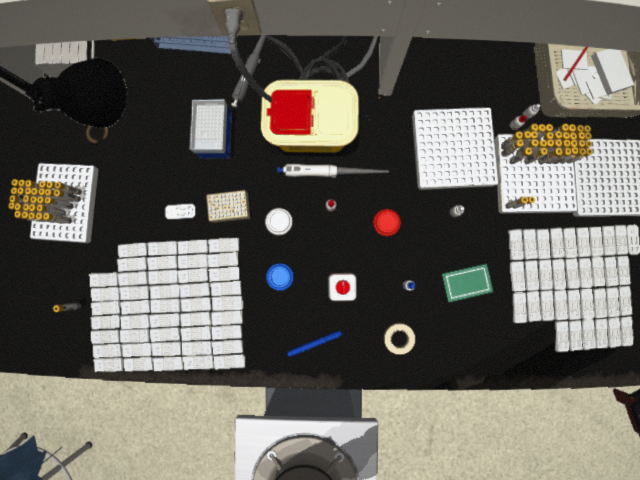

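The scene view shows the red dropper (370,232), blue dropper (386,314), white dropper (491,295), cassette (257,188) and pad (457,366). In the top view these are at (331,205), (409,286), (458,211), (180,211) and (468,283). The holders in the top view are white (278,221), blue (280,277) and red (387,222).

```bash
cat > h.py <<'E'
import numpy as np, cv2
from station import sensors, optics, ticket
def model(n):
    m=optics.camera_model(n); K=np.array([[m['fx'],0,m['cx']],[0,m['fy'],m['cy']],[0,0,1]]); return K,np.array(m['dist_coeffs']),np.array(m['camera_from_world'])
def ray(n,uv):
    K,d,T=model(n); p=cv2.undistortPoints(np.array([[uv]],float),K,d)[0,0]
    v=T[:3,:3].T@np.array([p[0],-p[1],-1]); o=-T[:3,:3].T@T[:3,3]; return o,v
def onz(n,uv,z):
    o,v=ray(n,uv); return o+v*(z-o[2])/v[2]
def tri(a,b):
    (o1,v1),(o2,v2)=ray("top",a),ray("scene",b)
    s=np.linalg.lstsq(np.c_[v1,-v2],o2-o1,rcond=None)[0]; p,q=o1+s[0]*v1,o2+s[1]*v2
    return (p+q)/2,np.linalg.norm(p-q)
def proj(n,P):
    K,d,T=model(n); c=T[:3,:3]@np.array(P)+T[:3,3]; c=np.array([[c[0],-c[1],-c[2]]])
    return cv2.projectPoints(c,np.zeros(3),np.zeros(3),K,d)[0][0,0]
def blob(n,im,box,col,amin=5):
    x0,y0,x1,y1=box; r=im[y0:y1,x0:x1]; h=cv2.cvtColor(r,cv2.COLOR_RGB2HSV).astype(int); H,S,V=h[...,0],h[...,1],h[...,2]
    m={'red':((H<10)|(H>170))&(S>120)&(V>60),'blue':(H>100)&(H<130)&(S>110)&(V>50),'white':(S<60)&(V>90),'green':(H>55)&(H<95)&(S>60)&(V>40)}[col].astype(np.uint8)
    k,l,st,c=cv2.connectedComponentsWithStats(m); 
    i=1+np.argmax(st[1:,4]); return c[i]+[x0,y0],st[i]+[x0,y0,0,0,0],(l==i)
E
python3 - <<'E'
from h import *
import cv2
t=optics.camera("top"); s=optics.camera("scene")
def rep(name,n,im,box,col,z):
    c,st,m=blob(n,im,box,col); print(name,n,c.round(1),st,onz(n,c,z).round(4))
rep("redcap","top",t,(318,193,345,218),"red",.06)
rep("bluecap","top",t,(398,275,422,298),"blue",.06)
rep("whtop","top",t,(446,200,470,222),"white",.06)
rep("redcap","scene",s,(358,212,382,250),"red",.05)
rep("bluecap","scene",s,(374,290,398,335),"blue",.05)
rep("wh","scene",s,(478,275,504,315),"white",.03)
rep("redH","top",t,(365,200,410,245),"red",.012)
rep("whH","top",t,(258,200,300,242),"white",.012)
rep("blH","top",t,(258,256,302,300),"blue",.012)
rep("redH","scene",s,(385,255,435,290),"red",.012)
rep("whH","scene",s,(298,212,338,240),"white",.012)
rep("blH","scene",s,(255,235,298,268),"blue",.012)
rep("cas","top",t,(158,195,202,228),"white",.006)
rep("cas","scene",s,(238,175,275,200),"white",.006)
rep("pad","top",t,(436,255,500,310),"green",.003)
rep("pad","scene",s,(410,335,505,400),"green",.003)
rep("timer","top",t,(325,270,362,305),"white",.04)
rep("rack","top",t,(200,185,255,228),"white",.04)
for n,im,b in(("top",t,(436,255,500,310)),("scene",s,(410,335,505,400))):
    c,st,m=blob(n,im,b,"green"); cn=max(cv2.findContours(m.astype(np.uint8),0,1)[0],key=cv2.contourArea)
    bx=cv2.boxPoints(cv2.minAreaRect(cn))+[b[0],b[1]] if n=="top" else cv2.approxPolyDP(cn,6,True)[:,0]+[b[0],b[1]]
    print(n,[onz(n,p,.003)[:2].round(4).tolist() for p in bx])
c,st,m=blob("top",t,(158,195,202,228),"white");cn=max(cv2.findContours(m.astype(np.uint8),0,1)[0],key=cv2.contourArea)
bx=cv2.boxPoints(cv2.minAreaRect(cn))+[158,195]; print("cas",[onz("top",p,.006)[:2].round(4).tolist() for p in bx])
def up(im,b,k,f):
    r=im[b[1]:b[3],b[0]:b[2],::-1]; cv2.imwrite(f,cv2.resize(r,None,fx=k,fy=k,interpolation=cv2.INTER_CUBIC))
up(t,(150,180,520,310),2,"pics/topz.png")
up(s,(230,160,520,400),2,"pics/scz.png")
E
```

```text
redcap top [330.7 202.8] [328 200   6   7  35] [ 0.6286 -0.0448  0.06  ]
bluecap top [411.5 285. ] [408 282   8   7  42] [ 0.4582 -0.2164  0.06  ]
whtop top [457.6 210.1] [452 205  12  11 103] [ 0.6177 -0.3144  0.06  ]
redcap scene [370.6 221.6] [367 216   8  11  64] [ 0.6248 -0.048   0.05  ]
bluecap scene [386.  303.4] [381 296  11  14 100] [ 0.4529 -0.2202  0.05  ]
wh scene [492.1 289.1] [478 275  26  36 551] [ 0.6267 -0.3204  0.03  ]
redH top [386.5 222.1] [373 208  28  29 622] [ 0.5948 -0.1693  0.012 ]
whH top [278.2 221.2] [265 208  27  27 589] [0.5932 0.0705 0.012 ]
blH top [279.4 276.5] [266 263  28  28 639] [0.4708 0.0652 0.012 ]
redH scene [409.7 273.7] [394 262  33  24 611] [ 0.5827 -0.1786  0.012 ]
whH scene [317.5 225.7] [304 216  28  20 436] [0.5815 0.0601 0.012 ]
blH scene [276.6 251.9] [262 241  31  22 518] [0.4592 0.0546 0.012 ]
cas top [179.8 211. ] [165 204  31  15 427] [0.6142 0.2962 0.006 ]
cas scene [257.8 187.7] [243 181  32  14 259] [0.6087 0.2867 0.006 ]
pad top [467.3 282.4] [448 269  40  28 734] [ 0.4639 -0.3525  0.003 ]
pad scene [456.9 365.2] [ 427  346   60   40 1189] [ 0.4591 -0.3564  0.003 ]
timer top [342.  286.6] [329 273  28  28 560] [ 0.4519 -0.0717  0.04  ]
rack top [227.  204.7] [207 191  40  28 779] [0.6246 0.1803 0.04  ]
top [[0.476, -0.3073], [0.4957, -0.3876], [0.452, -0.3983], [0.4325, -0.3181]]
scene [[0.4677, -0.311], [0.4296, -0.3214], [0.4502, -0.3991], [0.489, -0.3876]]
cas [[0.63, 0.3317], [0.6305, 0.2616], [0.5986, 0.2603], [0.5979, 0.3302]]
```

```bash
python3 -m jog '[0,0,0,0]'; python3 -c "
from station import sensors;print(sensors.observe())"
```

```text
time: 0.3
tcp_pos: [0.2842, -0.612, 0.2223]
tool_rot: [-1.571, 0.001, -1.136]
contact_force: [0.1, -0.1, 1.0]
gripper_width: 0.088
{'time': 0.3, 'joint_positions': array([ 1.02789652,  0.47729732,  0.02238233,  1.55576178, -0.0114756 ,
        1.10928044, -0.08310721]), 'dq': array([-3.25763087e-04,  6.12681703e-05,  6.65554771e-05, -2.86508034e-03,
        8.37515751e-05, -8.21197421e-04,  7.68193118e-04]), 'effort': array([-1.73080494e-03, -5.82105553e+01,  1.53112829e+00, -2.72427392e+01,
       -5.43611159e-02,  1.38568715e-02,  9.77757463e-05]), 'tcp_pos': array([ 0.28423941, -0.61202377,  0.22231108]), 'tool_rot': array([-1.57085715e+00,  6.15422513e-04, -1.13600201e+00]), 'contact_force': array([ 0.06366811, -0.11506389,  1.04716559]), 'moment': array([ 0.03121926,  0.0243935 , -0.00447493]), 'gripper_width': 0.08804084756517677}
```

The top and scene views agree to a few mm, and the scene centroids lean toward the camera because they include the sides. I'll trust the top view and check it against the gripper while hovering. The jaws go along world y (yaw −90°) for the bottles, with the red one first.

```bash
python3 -m jog '[0,0,0,8.3, 0,0,0,8.3, 0,0,0,8.3, -3.2,0.3,1.9,0, -3.2,0.3,1.9,0, -3.2,0.3,1.9,0, -3.2,0.3,1.9,0, -3.2,0.3,1.9,0, -3.2,0.3,1.9,0, -3.2,0.3,1.9,0]' 1 20
```

```text
time: 1.3
tcp_pos: [0.4179, -0.3869, 0.2017]
tool_rot: [-1.57, -0.0, -1.571]
contact_force: [0.8, 0.3, 0.7]
gripper_width: 0.0877
```

View pics/topz.png

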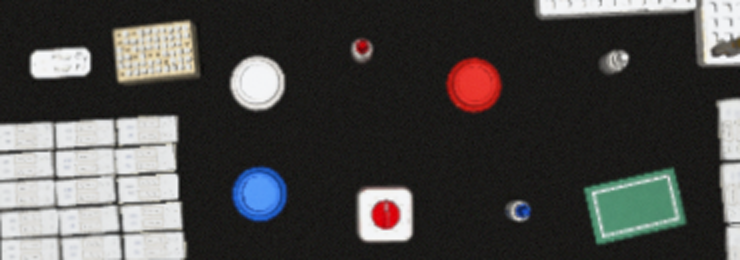

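View pics/scz.png

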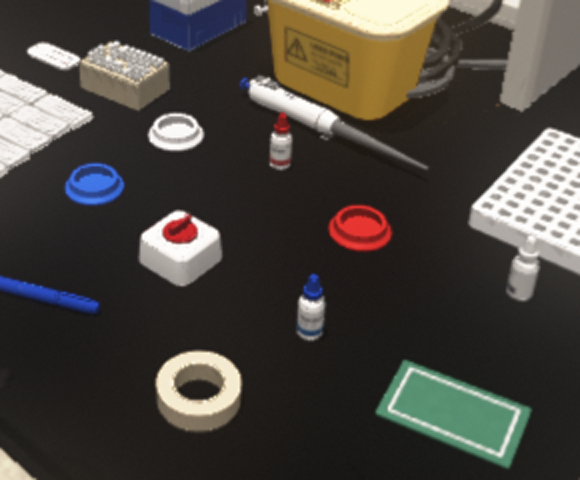

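The top and scene crops confirm the layout. The red, white and blue caps are at (331,203), (459,209) and (411,285) in the top view.

```bash
python3 -m jog '[-3.4,0.6,2.1,0, -3.4,0.6,2.1,0, -3.4,0.6,2.1,0, -3.4,0.6,2.1,0, -3.4,0.6,2.1,0, -3.4,0.6,2.1,0, -3.4,0.6,2.1,0, -3.4,0.6,2.1,0, -3.4,0.6,2.1,0, -3.4,0.6,2.1,0]'; python3 -m jog '[0,0,0,0,0,0,0,0]'; python3 - <<'E'
from h import *
o=sensors.observe(); print(o['tcp_pos'])
for n in("top","scene"):
    im=optics.camera(n); cv2.imwrite(f"pics/{n}1.png",im[:,:,::-1]); p=proj(n,o['tcp_pos']); print(n,p)
    x,y=p.astype(int); r=im[max(0,y-70):y+70,x-90:x+90,::-1]; cv2.imwrite(f"pics/{n}1z.png",cv2.resize(r,None,fx=4,fy=4,interpolation=cv2.INTER_CUBIC))
E
```

```text
time: 2.3
tcp_pos: [0.628, -0.0468, 0.1415]
tool_rot: [-1.571, -0.0, -1.571]
contact_force: [0.1, 0.6, 0.3]
gripper_width: 0.0878
time: 2.5
tcp_pos: [0.6273, -0.0471, 0.1412]
tool_rot: [-1.571, 0.0, -1.568]
contact_force: [0.2, -0.5, 0.6]
gripper_width: 0.0879
[ 0.62727025 -0.0470547   0.1412484 ]
top [332.27206288 197.05281139]
scene [373.15826846 181.3541408 ]
```

View pics/top1z.png

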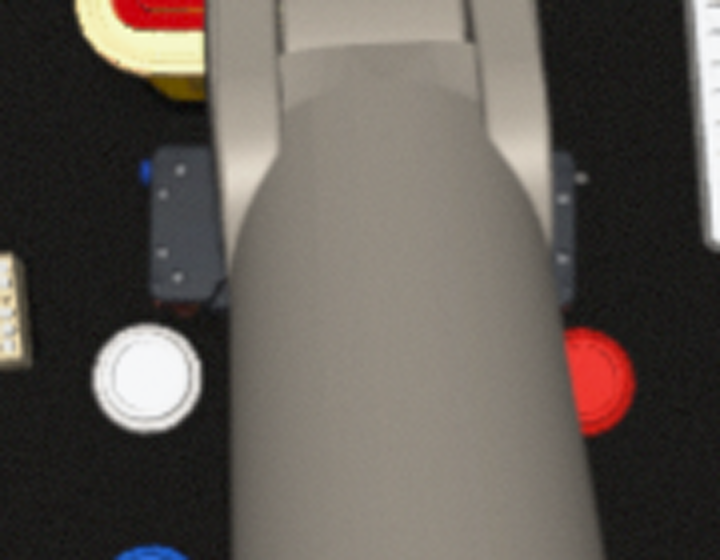

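View pics/scene1z.png

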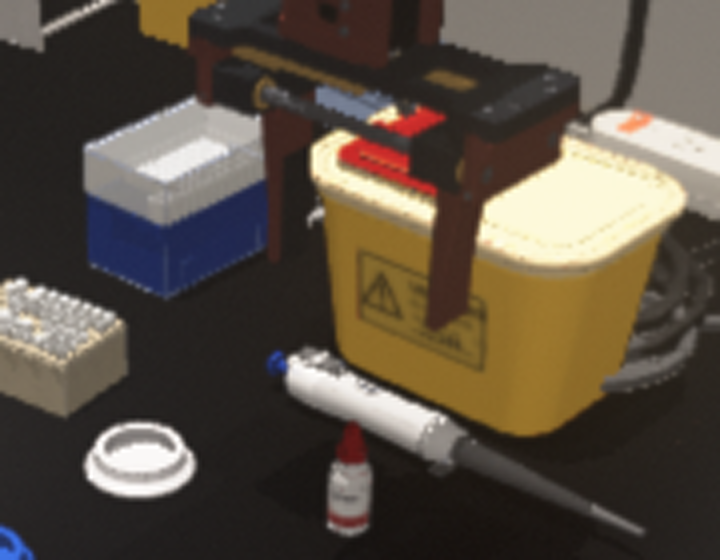

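Fingertips in the scene view are at (352,176) and (393,193). Their midpoint (372,185) is about 3.5 px lower than the projection of the TCP, so the scene camera is the biased one and the top camera holds. I'll descend on the red bottle and grip the upper body, with the tips 16 mm up so they clear the holder rim.

```bash
python3 -m jog '[-0.2,2,0.1,0, 0,2,0,0, 0,2,0,0, 0,2,0,0, 0,1.5,0,0, 0,1.5,0,0, 0,1,0,0, 0,0.5,0,0, 0,0,0,0]' 0.4 15; python3 - <<'E'
from h import *
o=sensors.observe(); print(o['tcp_pos'])
im=optics.camera("scene"); r=im[180:280,320:420,::-1]; cv2.imwrite("pics/s2z.png",cv2.resize(r,None,fx=5,fy=5,interpolation=cv2.INTER_CUBIC))
E
```

```text
time: 3.5
tcp_pos: [0.628, -0.0462, 0.0162]
tool_rot: [-1.572, -0.0, -1.571]
contact_force: [-1.0, 0.1, 0.1]
gripper_width: 0.0615
[ 0.62798429 -0.04621088  0.01619959]
```

View pics/s2z.png

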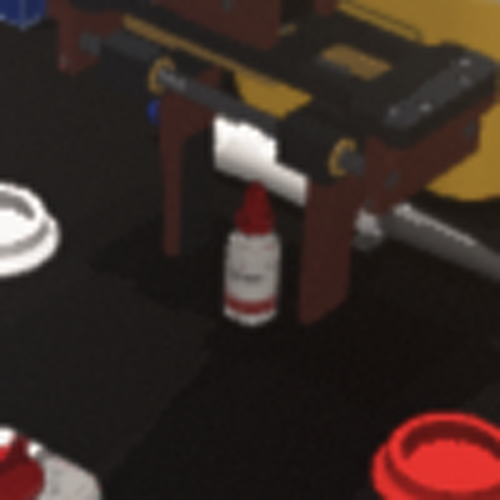

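The fingers straddle the red bottle: tips at crop (172,252) and (310,322), bottle axis at about (250,280) at tip height. Closing.

```bash
python3 -m jog '[0,0,0,0,0,0,0,0,0,0,0,0,0,0,0,0,0,0,0,0,0,0,0,0,0,0,0,0]' -1 15; python3 -m jog '[0,-1,0,0,0,-2,0,0,0,-3,0,0,0,-3,0,0,0,-1,0,0,0,0,0,0]';python3 - <<'E'
from h import *
o=sensors.observe(); print(o['tcp_pos'],o['gripper_width'])
im=optics.camera("scene"); r=im[130:280,320:440,::-1]; cv2.imwrite("pics/s3z.png",cv2.resize(r,None,fx=4,fy=4,interpolation=cv2.INTER_CUBIC))
E
```

```text
time: 4.25
tcp_pos: [0.6283, -0.0462, 0.0168]
tool_rot: [-1.571, -0.0, -1.571]
contact_force: [-0.4, -0.7, 1.1]
gripper_width: 0.0219
time: 4.85
tcp_pos: [0.6294, -0.0462, 0.1186]
tool_rot: [-1.567, -0.0, -1.571]
contact_force: [1.2, 1.4, -0.2]
gripper_width: 0.0212
[ 0.62942593 -0.04617594  0.11860176] 0.021232012076835605
```

View pics/s3z.png

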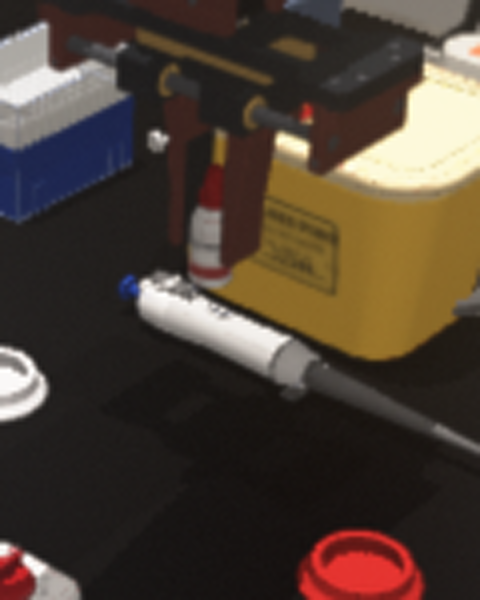

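The red bottle is lifted with the width reading 21–22 mm. It seems to sit toward the near (−x) edge of the pads. I'll move above the red holder and compare the bottle and the cup in the same image.

```bash
python3 - <<'E'
from h import *
o,v=ray("scene",(372.5,200.7)); s=(-.0462-o[1])/v[1]; print(o+s*v)
for uv,z in(((457.6,210.1),.03),):print(onz("top",uv,z))
E
python3 -m jog '[3.1,0,-0.8,0,3.1,0,-0.8,0,3.1,0,-0.8,0,3.0,0,-0.8,0,0,2,0,0,0,2,0,0,0,2,0,0,0,1,0,0,0,0,0,0,0,0,0,0]';python3 - <<'E'
from h import *
o=sensors.observe(); print(o['tcp_pos'],o['gripper_width'])
im=optics.camera("scene"); r=im[190:310,340:490,::-1]; cv2.imwrite("pics/s4z.png",cv2.resize(r,None,fx=5,fy=5,interpolation=cv2.INTER_CUBIC))
E
```

```text
[ 0.62975987 -0.0462      0.09639158]
[ 0.62196152 -0.32317355  0.03      ]
time: 5.9
tcp_pos: [0.5962, -0.169, 0.0464]
tool_rot: [-1.571, 0.0, -1.57]
contact_force: [0.8, -0.1, -0.4]
gripper_width: 0.0219
[ 0.59615789 -0.16901668  0.04643602] 0.02187984964968381
```

View pics/s4z.png

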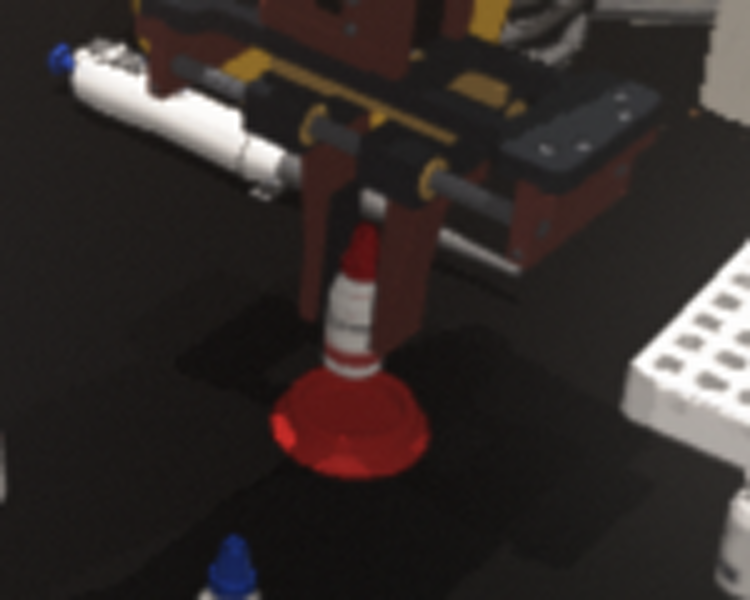

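```bash
python3 - <<'E'
from h import *
def bb(n,x,y,r,z):
    P=np.array([proj(n,(x+r*np.cos(a),y+r*np.sin(a),z)) for a in np.linspace(0,6.28,60)]); return np.r_[P.min(0),P.max(0)].round(1)
for nm,x,y in(("red",.5948,-.1693),("wh",.5932,.0705),("bl",.4708,.0652)):
    print(nm,"scene foot",bb("scene",x,y,.03,0),"rim",bb("scene",x,y,.024,.014),"top foot",bb("top",x,y,.03,0))
E
```

```text
red scene foot [393.  263.9 424.7 283.8] rim [396.7 260.1 422.3 275.9] top foot [372.5 209.4 399.2 236.1]
wh scene foot [304.  218.8 331.6 234.2] rim [306.6 214.9 328.9 227.1] top foot [265.5 208.5 292.1 235.1]
bl scene foot [262.8 243.3 292.6 261.1] rim [265.3 239.5 289.3 253.6] top foot [266.6 263.  293.4 290. ]
```

Top estimates projected into the scene differ by a constant of about (+0.5,+1.7) px, which matches the gripper check, so the top measurements stand. The bottle is centred in the grip and over the red cup. Lowering and releasing.

```bash
python3 -m jog '[0.1,1,-0.1,0,0,1,0,0,0,0.6,0,0,0,0,0,0,0,0,0,0]';python3 -m jog '[0,0,0,0,0,0,0,0,0,0,0,0,0,0,0,0]' 0.1;  python3 -m jog '[0,-1,0,0,0,-2,0,0,0,-3,0,0,0,-4,0,0,0,-1,0,0]' ; python3 - <<'E'
from h import *
o=sensors.observe(); print(o['tcp_pos'],o['gripper_width'])
im=optics.camera("scene"); r=im[190:310,340:490,::-1]; cv2.imwrite("pics/s5z.png",cv2.resize(r,None,fx=5,fy=5,interpolation=cv2.INTER_CUBIC))
E
```

```text
time: 6.45
tcp_pos: [0.5951, -0.1701, 0.0204]
tool_rot: [-1.571, 0.0, -1.571]
contact_force: [-0.7, 1.3, 0.8]
gripper_width: 0.0214
time: 6.85
tcp_pos: [0.5953, -0.1702, 0.0208]
tool_rot: [-1.571, -0.0, -1.571]
contact_force: [0.1, -0.1, -0.5]
gripper_width: 0.0474
time: 7.35
tcp_pos: [0.598, -0.1707, 0.1359]
tool_rot: [-1.563, -0.002, -1.571]
contact_force: [-0.2, 0.4, -0.6]
gripper_width: 0.0482
[ 0.59797455 -0.17074811  0.13593065] 0.04815688151969999
```

View pics/s5z.png

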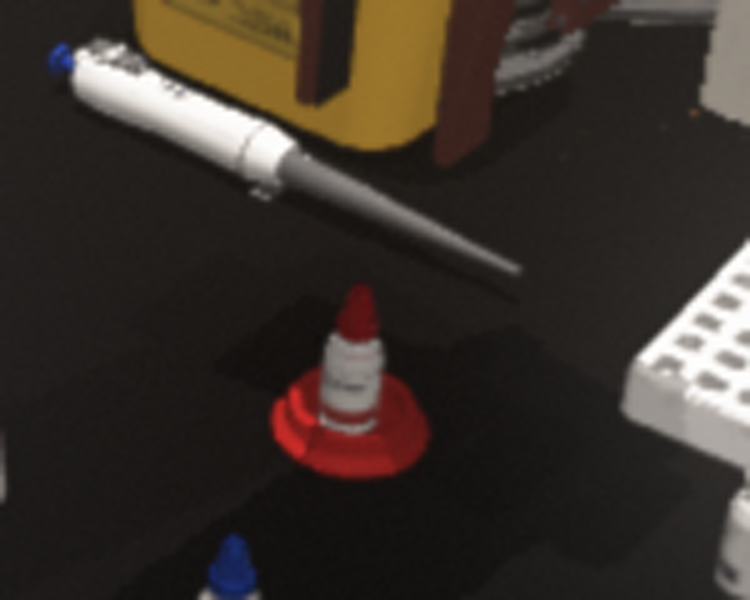

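Red is upright in its cup (base at crop (350,420), well inside). Next is the white dropper, measured by its column in both views.

```bash
python3 - <<'E'
from h import *
print(onz("scene",(489.5,304.8),0), onz("scene",(495,276.8),.062))
t=optics.camera("top"); r=t[185:235,430:490,::-1]; cv2.imwrite("pics/t6z.png",cv2.resize(r,None,fx=10,fy=10,interpolation=cv2.INTER_CUBIC))
im=optics.camera("scene"); r=im[265:325,460:520,::-1]; cv2.imwrite("pics/s6z.png",cv2.resize(r,None,fx=10,fy=10,interpolation=cv2.INTER_CUBIC))
E
python3 -m jog '[3,0,0.5,0,3,0,0.5,0,3,0,0.5,0,3,0,0.5,0,3,0,0.3,0,0,0,0,0]'
```

```text
[ 0.62040442 -0.32461003  0.        ] [ 0.62138909 -0.32243475  0.062     ]
time: 8.1
tcp_pos: [0.6158, -0.3258, 0.1282]
tool_rot: [-1.574, -0.002, -1.577]
contact_force: [-0.4, -0.7, 0.2]
gripper_width: 0.0485
```

View pics/t6z.png

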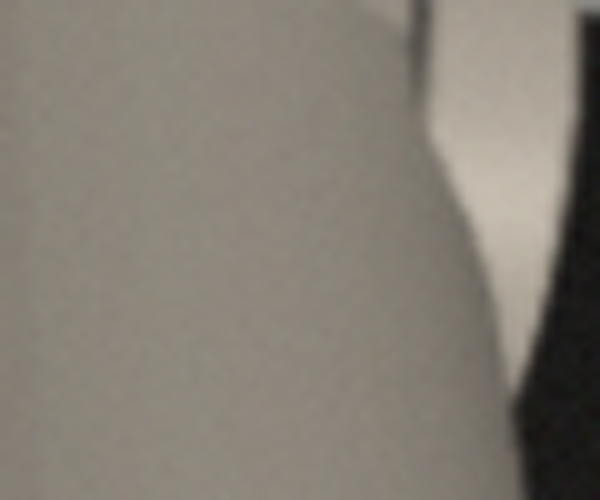

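View pics/s6z.png

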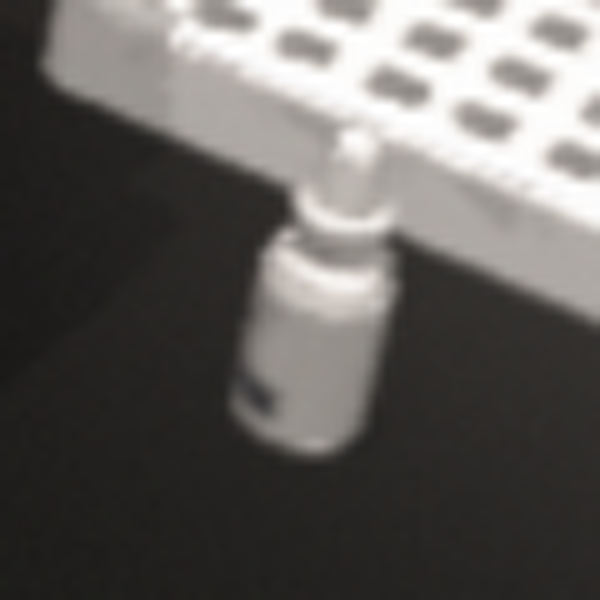

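White dropper in the scene: base centre about (490,306), cap top (495.8,278). This agrees with the top view at (0.621, −0.3235). Descending with the jaws opened to about 60 mm.

```bash
python3 -m jog '[-0.2,1,0.5,0,0,2,0,0,0,2,0,0,0,2,0,0,0,2,0,0,0,1.5,0,0,0,0.6,0,0,0,0,0,0]' 0.4 15; python3 - <<'E'
from h import *
o=sensors.observe(); print(o['tcp_pos'])
im=optics.camera("scene"); r=im[240:340,440:540,::-1]; cv2.imwrite("pics/s7z.png",cv2.resize(r,None,fx=5,fy=5,interpolation=cv2.INTER_CUBIC))
E
```

```text
time: 8.9
tcp_pos: [0.6228, -0.3168, 0.0183]
tool_rot: [-1.573, 0.001, -1.57]
contact_force: [0.2, 0.4, 0.0]
gripper_width: 0.0615
[ 0.62277183 -0.31683643  0.01826123]
```

View pics/s7z.png

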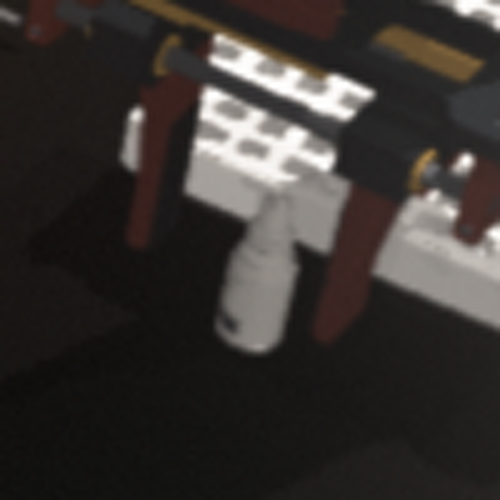

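The jaw settled 6–7 mm too far in +y: the bottle at crop (260,310) is closer to the right finger. Centring, then closing.

```bash
python3 -m jog '[0.6,0.2,-0.1,0,0,0,0,0,0,0,0,0]'; python3 -m jog '[0,0,0,0,0,0,0,0,0,0,0,0,0,0,0,0,0,0,0,0,0,0,0,0]' -1 15; python3 -m jog '[0,-1,0,0,0,-2,0,0,0,-3,0,0,0,-3,0,0,0,-2,0,0,0,0,0,0,0,0,0,0]';python3 - <<'E'
from h import *
o=sensors.observe(); print(o['tcp_pos'],o['gripper_width'])
im=optics.camera("scene"); r=im[180:330,440:540,::-1]; cv2.imwrite("pics/s8z.png",cv2.resize(r,None,fx=4,fy=4,interpolation=cv2.INTER_CUBIC))
E
```

```text
time: 9.25
tcp_pos: [0.6224, -0.325, 0.0184]
tool_rot: [-1.57, -0.001, -1.572]
contact_force: [-0.1, -0.0, 0.1]
gripper_width: 0.0618
time: 9.85
tcp_pos: [0.6223, -0.3242, 0.0176]
tool_rot: [-1.571, 0.0, -1.571]
contact_force: [0.0, -0.1, 0.2]
gripper_width: 0.0216
time: 10.55
tcp_pos: [0.6223, -0.3242, 0.1281]
tool_rot: [-1.57, -0.0, -1.571]
contact_force: [-0.6, -0.5, -0.5]
gripper_width: 0.0215
[ 0.62231034 -0.32418632  0.12812462] 0.02146452440462179
```

View pics/s8z.png

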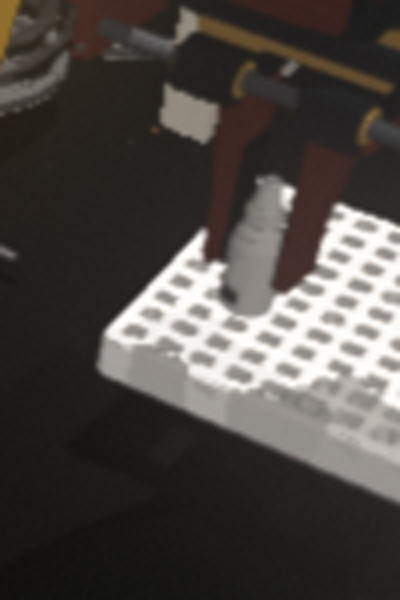

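The white dropper is held (21.5 mm) and lifted. Carrying it to the white holder.

```bash
python3 -m jog '[-3,0,-0.3,0,-4,0,-0.3,0,-4.4,0,-0.3,0,-4.4,0,-0.3,0,-4.4,0,-0.3,0,-4.4,0,-0.3,0,-4.4,0,-0.3,0,-4.4,0,-0.3,0,-4,0,-0.3,0,-2,0,-0.2,0]'; python3 -m jog '[0,0,0,0,0,0,0,0]'
```

```text
time: 11.6
tcp_pos: [0.5915, 0.0748, 0.1262]
tool_rot: [-1.574, 0.002, -1.565]
contact_force: [0.4, 0.4, 0.3]
gripper_width: 0.0214
time: 11.8
tcp_pos: [0.5925, 0.0691, 0.1266]
tool_rot: [-1.573, -0.001, -1.57]
contact_force: [-0.5, -1.1, -0.3]
gripper_width: 0.0218
```

```bash
python3 -m jog '[-0.1,1,0.1,0,0,2,0,0,0,2,0,0,0,2,0,0,0,1.2,0,0,0,0,0,0,0,0,0,0]';python3 - <<'E'
from h import *
o=sensors.observe(); print(o['tcp_pos'],o['gripper_width'])
im=optics.camera("scene"); r=im[150:270,250:400,::-1]; cv2.imwrite("pics/s9z.png",cv2.resize(r,None,fx=5,fy=5,interpolation=cv2.INTER_CUBIC))
E
```

```text
time: 12.5
tcp_pos: [0.5944, 0.0701, 0.0457]
tool_rot: [-1.571, -0.0, -1.572]
contact_force: [0.3, 0.2, 0.1]
gripper_width: 0.0214
[0.59444496 0.0701289  0.04566828] 0.021425439896027614
```

View pics/s9z.png

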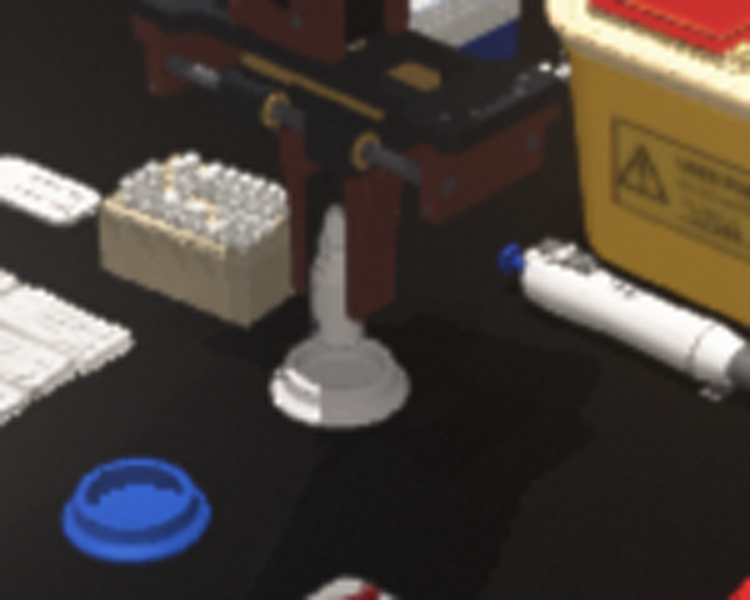

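The white bottle is centred above the white cup (base (338,335), cup (340,370)), with the rack clear to the left. Lowering and releasing.

```bash
python3 -m jog '[0,1,-0.1,0,0,1,0,0,0,0.5,0,0,0,0,0,0,0,0,0,0]';python3 -m jog '[0,0,0,0,0,0,0,0,0,0,0,0,0,0,0,0]' 0.1;  python3 -m jog '[0,-1,0,0,0,-2,0,0,0,-3,0,0,0,-4,0,0,0,-1,0,0]' ; python3 - <<'E'
from h import *
o=sensors.observe(); print(o['tcp_pos'],o['gripper_width'])
im=optics.camera("scene"); r=im[150:270,250:400,::-1]; cv2.imwrite("pics/s10z.png",cv2.resize(r,None,fx=5,fy=5,interpolation=cv2.INTER_CUBIC))
E
```

```text
time: 13.05
tcp_pos: [0.593, 0.0709, 0.0203]
tool_rot: [-1.571, -0.0, -1.57]
contact_force: [-0.3, 1.0, 0.2]
gripper_width: 0.0216
time: 13.45
tcp_pos: [0.5932, 0.0708, 0.0207]
tool_rot: [-1.571, -0.0, -1.571]
contact_force: [-0.6, -0.0, -0.2]
gripper_width: 0.0474
time: 13.95
tcp_pos: [0.5959, 0.0714, 0.1357]
tool_rot: [-1.564, 0.001, -1.571]
contact_force: [0.3, 0.0, 0.6]
gripper_width: 0.0482
[0.59589204 0.07137606 0.13574929] 0.0481904947156928
```

View pics/s10z.png

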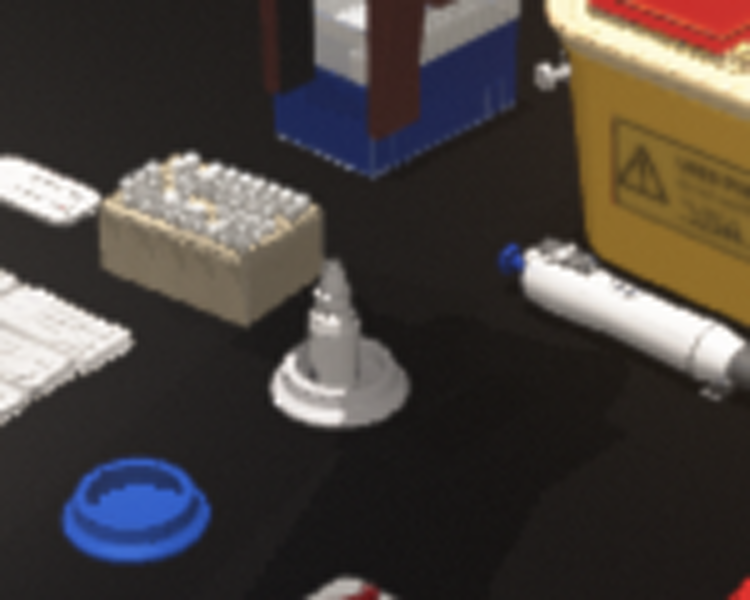

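White is upright in its cup (crop (335,370)). Now the blue dropper, estimated at (0.457, −0.218).

```bash
python3 -m jog '[2.5,0,-1.2,0,3.3,0,-1.6,0,3.3,0,-1.6,0,3.3,0,-1.6,0,3.3,0,-1.6,0,3.3,0,-1.6,0,3.3,0,-1.6,0,3.3,0,-1.6,0,3.3,0,-1.4,0,0,0,0,0]'; python3 -m jog '[0,2,0,0,0,2,0,0,0,0,0,0]' 0.4;python3 - <<'E'
from h import *
o=sensors.observe(); print(o['tcp_pos'],o['gripper_width'])
im=optics.camera("scene"); r=im[230:350,320:470,::-1]; cv2.imwrite("pics/s11z.png",cv2.resize(r,None,fx=5,fy=5,interpolation=cv2.INTER_CUBIC))
c,st,m=blob("scene",im,(374,285,400,335),"blue");print(c,st)
for P in((.457,-.218,0),(.457,-.218,.062),(.457,-.218,.047)): print(proj("scene",P)+[.5,1.7])
E
```

```text
time: 15.0
tcp_pos: [0.4519, -0.223, 0.13]
tool_rot: [-1.573, -0.002, -1.578]
contact_force: [0.1, 0.7, 0.4]
gripper_width: 0.0484
time: 15.3
tcp_pos: [0.4533, -0.2168, 0.0882]
tool_rot: [-1.576, 0.002, -1.57]
contact_force: [0.0, -0.3, -0.4]
gripper_width: 0.0614
[ 0.45333098 -0.21675085  0.08820311] 0.06141917541377915
[386.08235294 303.82352941] [382 297   9  13  85]
[385.16764894 325.28740442]
[387.48454797 297.6798532 ]
[386.90592218 304.56515145]
```

View pics/s11z.png

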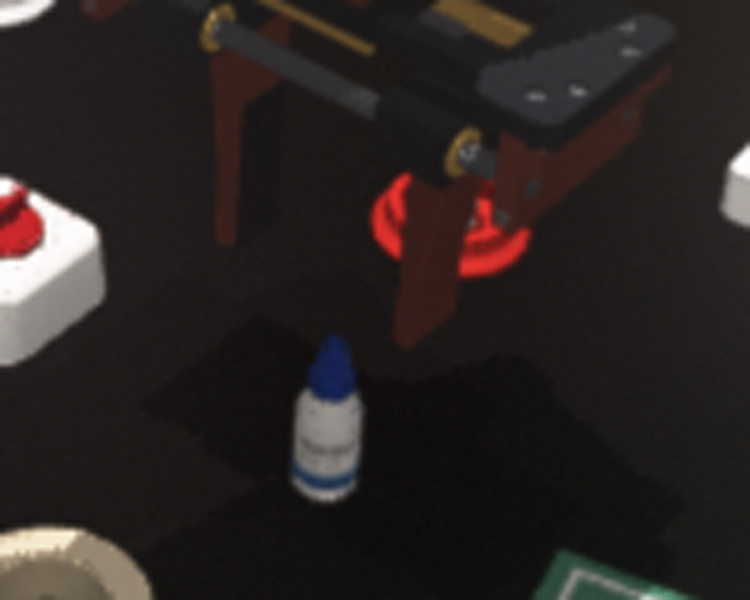

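The cap at (386,304) and the base match the prediction within 1 px. Descending.

```bash
python3 -m jog '[0,1,0.2,0,0,2,0,0,0,2,0,0,0,1.5,0,0,0,0.6,0,0,0,0,0,0,0,0,0,0]'; python3 - <<'E'
from h import *
o=sensors.observe(); print(o['tcp_pos'])
im=optics.camera("scene"); r=im[250:350,340:440,::-1]; cv2.imwrite("pics/s12z.png",cv2.resize(r,None,fx=5,fy=5,interpolation=cv2.INTER_CUBIC))
E
```

```text
time: 16.05
tcp_pos: [0.4579, -0.2183, 0.0203]
tool_rot: [-1.57, -0.0, -1.571]
contact_force: [-1.3, -0.3, 0.5]
gripper_width: 0.0614
[ 0.4578995  -0.21829918  0.02026258]
```

View pics/s12z.png

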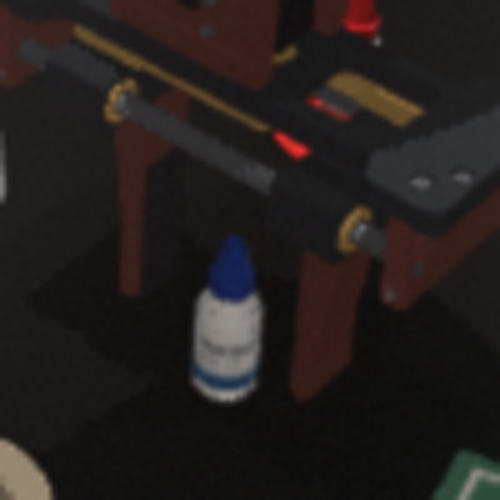

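The fingers straddle the blue bottle at about (228,350). Closing and lifting.

```bash
python3 -m jog '[0,0.3,0,0,0,0,0,0,0,0,0,0,0,0,0,0,0,0,0,0,0,0,0,0,0,0,0,0]' -1 15; python3 -m jog '[0,-1,0,0,0,-2,0,0,0,-3,0,0,0,-3,0,0,0,-2,0,0,0,0,0,0,0,0,0,0]';python3 - <<'E'
from h import *
o=sensors.observe(); print(o['tcp_pos'],o['gripper_width'])
im=optics.camera("scene"); r=im[190:340,330:450,::-1]; cv2.imwrite("pics/s13z.png",cv2.resize(r,None,fx=4,fy=4,interpolation=cv2.INTER_CUBIC))
E
```

```text
time: 16.8
tcp_pos: [0.4574, -0.2182, 0.0167]
tool_rot: [-1.571, -0.0, -1.571]
contact_force: [-0.1, -1.1, 1.1]
gripper_width: 0.0219
time: 17.5
tcp_pos: [0.4573, -0.2182, 0.1271]
tool_rot: [-1.57, -0.0, -1.571]
contact_force: [0.3, -0.5, 0.6]
gripper_width: 0.0214
[ 0.45729898 -0.21819012  0.12710599] 0.021391822777073684
```

View pics/s13z.png

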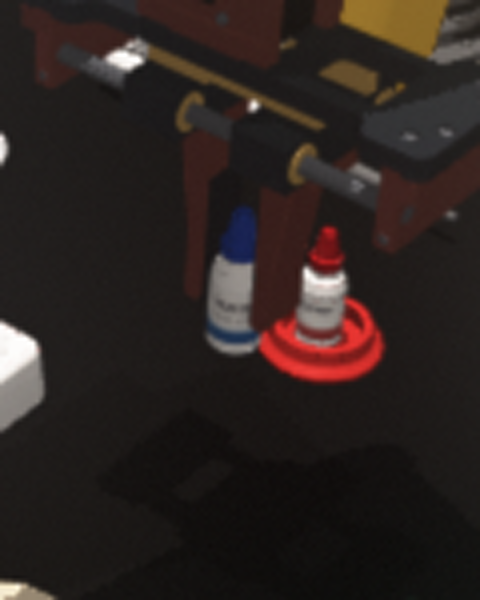

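The blue bottle is held and lifted. Carrying it over the timer (base at 0.11 m against a 0.046 m timer) to the blue holder.

```bash
python3 -m jog '[-2.5,0,0.1,0,-3.3,0,0.2,0,-3.3,0,0.2,0,-3.3,0,0.1,0,-3.3,0,0.2,0,-3.3,0,0.1,0,-3.3,0,0.2,0,-3.3,0,0.1,0,-2.7,0,0.1,0,0,0,0,0]';python3 -m jog '[0,0,0,0,0,0,0,0]'
```

```text
time: 18.55
tcp_pos: [0.4694, 0.0689, 0.1256]
tool_rot: [-1.573, 0.001, -1.564]
contact_force: [0.2, -0.3, -0.5]
gripper_width: 0.0219
time: 18.75
tcp_pos: [0.4696, 0.0634, 0.126]
tool_rot: [-1.572, -0.001, -1.572]
contact_force: [0.0, -0.5, 0.1]
gripper_width: 0.0217
```

```bash
python3 -m jog '[-0.1,1,0.1,0,0,2,0,0,0,2,0,0,0,2,0,0,0,1.1,0,0,0,0,0,0,0,0,0,0]';python3 - <<'E'
from h import *
o=sensors.observe(); print(o['tcp_pos'],o['gripper_width'])
im=optics.camera("scene"); r=im[180:300,220:370,::-1]; cv2.imwrite("pics/s14z.png",cv2.resize(r,None,fx=5,fy=5,interpolation=cv2.INTER_CUBIC))
E
```

```text
time: 19.45
tcp_pos: [0.4713, 0.0655, 0.0457]
tool_rot: [-1.571, -0.0, -1.571]
contact_force: [0.5, 0.2, 0.7]
gripper_width: 0.0216
[0.4713428  0.06553193 0.04573307] 0.021624096611416867
```

View pics/s14z.png

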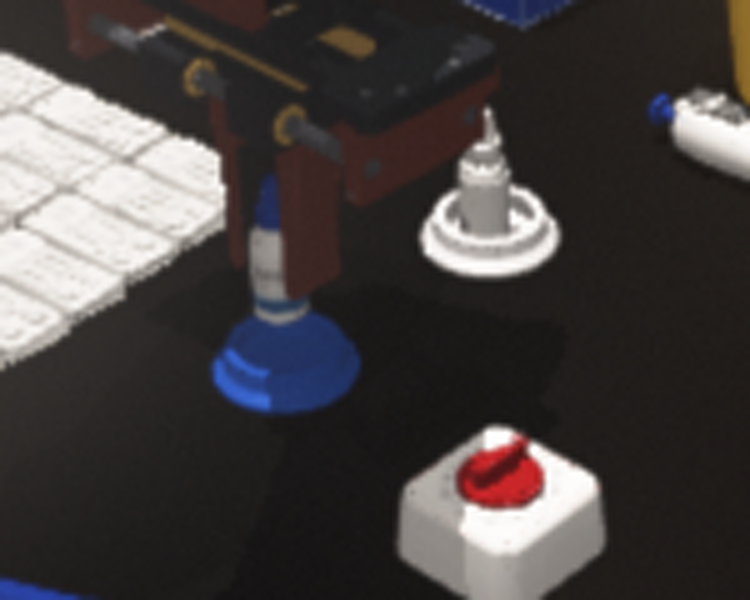

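Blue base (280,312) is over the blue cup (286,355). Lowering and releasing.

```bash
python3 -m jog '[0,1,0,0,0,1,0,0,0,0.5,0,0,0,0,0,0,0,0,0,0]';python3 -m jog '[0,0,0,0,0,0,0,0,0,0,0,0,0,0,0,0]' 0.1;  python3 -m jog '[0,-1,0,0,0,-2,0,0,0,-3,0,0,0,-4,0,0,0,-1,0,0,0,0,0,0,0,0,0,0]' ; python3 - <<'E'
from h import *
o=sensors.observe(); print(o['tcp_pos'],o['gripper_width'])
im=optics.camera("scene"); r=im[160:290,220:380,::-1]; cv2.imwrite("pics/s15z.png",cv2.resize(r,None,fx=4,fy=4,interpolation=cv2.INTER_CUBIC))
E
```

```text
time: 20.0
tcp_pos: [0.4711, 0.0659, 0.0205]
tool_rot: [-1.571, -0.0, -1.57]
contact_force: [0.7, 0.8, -0.4]
gripper_width: 0.0215
time: 20.4
tcp_pos: [0.4713, 0.0658, 0.0208]
tool_rot: [-1.57, 0.0, -1.571]
contact_force: [-0.2, -0.0, 0.7]
gripper_width: 0.0476
time: 21.1
tcp_pos: [0.4707, 0.0656, 0.1302]
tool_rot: [-1.571, -0.0, -1.571]
contact_force: [0.1, -0.2, 0.5]
gripper_width: 0.0486
[0.47065181 0.0655964  0.13015465] 0.048608565735621355
```

View pics/s15z.png

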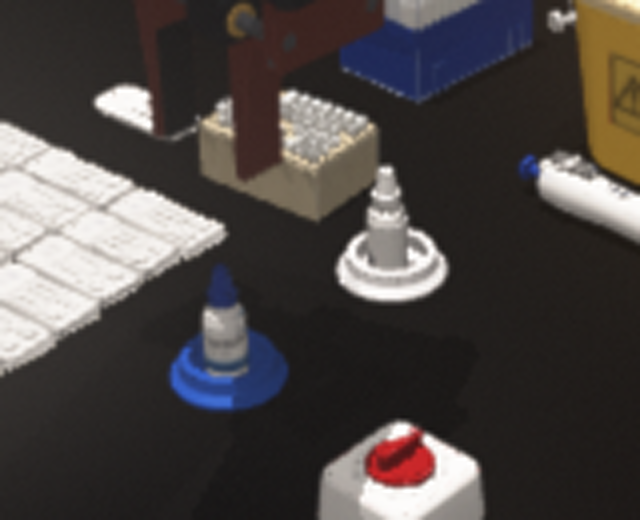

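All three bottles are standing in their cups (blue at crop (225,350), white at (388,245)). Now the cassette: I turn the tool to yaw 0 and re-measure the pad angle from the first top picture.

```bash
python3 -m jog '[0,0,0,-8.5,0,0,0,-8.5,0,0,0,-8.5,0,0,0,-8.5,0,0,0,-8.5,0,0,0,-8.5,0,0,0,-8.5,0,0,0,-8.5,0,0,0,-8.5,0,0,0,-8.5]' ; python3 -m jog '[0,0,0,-5,0,0,0,0,0,0,0,0]'; python3 - <<'E'
from h import *
im=cv2.imread("pics/top0.png"); hsv=cv2.cvtColor(im,cv2.COLOR_BGR2HSV)
K,d,T=model("top")
def fit(box,m,z,n="top"):
    cn=max(cv2.findContours(m.astype(np.uint8),cv2.RETR_EXTERNAL,cv2.CHAIN_APPROX_NONE)[0],key=cv2.contourArea)[:,0]+[box[0],box[1]]
    P=np.array([onz(n,p,z)[:2] for p in cn],dtype=np.float32); (c,s,a)=cv2.minAreaRect(P*1000); 
    h=cv2.convexHull((P*1000).astype(np.float32))
    mu=cv2.moments(h); cx,cy=mu['m10']/mu['m00'],mu['m01']/mu['m00']; ang=.5*np.degrees(np.arctan2(2*mu['mu11'],mu['mu20']-mu['mu02']))
    print(n,"rect",np.round(c,1),np.round(s,1),round(a,2),"mom",round(cx,1),round(cy,1),"long axis deg",round(ang,2))
b=(436,255,500,310); r=hsv[b[1]:b[3],b[0]:b[2]]; m=(r[...,2]>60)
m=cv2.morphologyEx(m.astype(np.uint8),cv2.MORPH_OPEN,np.ones((3,3),np.uint8)); fit(b,m,.003)
c,st,m2=blob("top",im[:,:,::-1],b,"green"); fit(b,m2,.003)
b=(158,195,202,228); r=hsv[b[1]:b[3],b[0]:b[2]]; fit(b,(r[...,2]>100),.006)
s=cv2.imread("pics/scene0.png"); hs=cv2.cvtColor(s,cv2.COLOR_BGR2HSV); b=(410,335,505,400); r=hs[b[1]:b[3],b[0]:b[2]]; fit(b,r[...,2]>60,.003,"scene")
b=(240,177,272,198); r=hs[b[1]:b[3],b[0]:b[2]]; fit(b,r[...,2]>110,.006,"scene")
E
```

```text
time: 22.15
tcp_pos: [0.47, 0.0657, 0.129]
tool_rot: [-1.571, 0.003, -0.081]
contact_force: [0.3, 0.2, -0.6]
gripper_width: 0.0481
time: 22.45
tcp_pos: [0.4705, 0.0657, 0.1296]
tool_rot: [-1.571, 0.002, -0.002]
contact_force: [0.8, -0.8, 0.2]
gripper_width: 0.0486
top rect [ 463.9 -352.5] [ 66.4 105.9] 13.04 mom 463.9 -352.5 long axis deg -77.31
top rect [ 464.1 -352.8] [44.8 82.5] 13.47 mom 464.0 -352.8 long axis deg -76.38
top rect [614.2 297.1] [32.  68.2] 0.63 mom 614.3 297.0 long axis deg -87.09
scene rect [ 458.7 -355.4] [ 66.3 104.8] 13.46 mom 458.7 -355.5 long axis deg -76.49
scene rect [608.1 279.2] [37.  96.6] 4.29 mom 607.4 284.4 long axis deg 89.92
```

```bash
python3 -m jog '[1.8,0,2.9,0,1.8,0,2.9,0,1.8,0,2.9,0,1.8,0,2.9,0,1.8,0,2.9,0,1.8,0,2.9,0,1.8,0,2.9,0,1.8,0,2.8,0,0,0,0,0,0,0,0,0]' 0.15 20; python3 -m jog '[0,2,0,0,0,2,0,0,0,2,0,0,0,1.5,0,0,0,0,0,0,0,0,0,0]';python3 - <<'E'
from h import *
o=sensors.observe(); print(o['tcp_pos'],o['tool_rot'],o['gripper_width'])
for n in("scene","top"):
    im=optics.camera(n); P=proj(n,(.614,.297,.006)).astype(int); x,y=P; r=im[y-50:y+50,x-65:x+65,::-1]; cv2.imwrite(f"pics/{n}16z.png",cv2.resize(r,None,fx=5,fy=5,interpolation=cv2.INTER_CUBIC))
E
```

```text
time: 23.45
tcp_pos: [0.6145, 0.2972, 0.1295]
tool_rot: [-1.572, 0.002, -0.0]
contact_force: [-0.1, -0.6, -0.1]
gripper_width: 0.0506
time: 24.05
tcp_pos: [0.6152, 0.2963, 0.0559]
tool_rot: [-1.571, 0.0, -0.001]
contact_force: [0.2, 0.5, 0.4]
gripper_width: 0.0504
[0.61518569 0.29630265 0.05587514] [-1.57116380e+00  1.43442585e-04 -6.37814973e-04] 0.05043302317281935
```

View pics/scene16z.png

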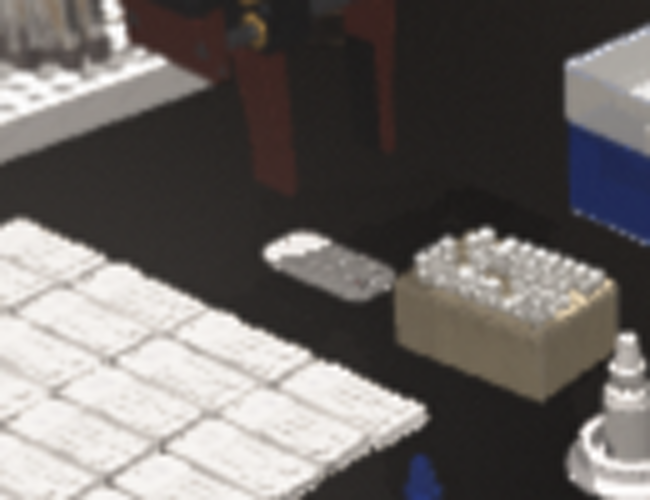

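View pics/top16z.png

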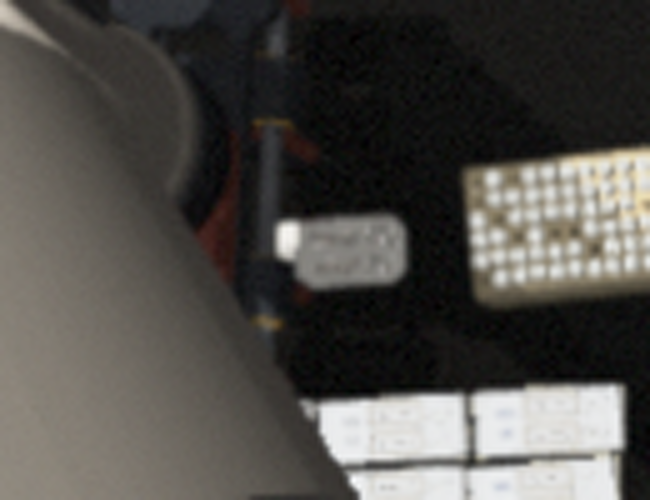

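The cassette lies below between the jaw planes: scene crop (330,265), top crop right end (408,250), with the finger tips straddling it. Descending in two steps.

```bash
python3 -m jog '[-0.1,1.5,0,0,0,1.5,0,0,0,1.2,0,0,0,0,0,0,0,0,0,0]';  python3 - <<'E'
from h import *
o=sensors.observe(); print(o['tcp_pos'],o['tool_rot'],o['gripper_width'])
for n in("scene","top"):
    im=optics.camera(n); P=proj(n,(.614,.297,.006)).astype(int); x,y=P; r=im[y-40:y+30,x-45:x+45,::-1]; cv2.imwrite(f"pics/{n}17z.png",cv2.resize(r,None,fx=7,fy=7,interpolation=cv2.INTER_CUBIC))
E
```

```text
time: 24.65
tcp_pos: [0.6138, 0.2967, 0.0129]
tool_rot: [-1.571, 0.001, 0.0]
contact_force: [0.6, 0.5, 0.6]
gripper_width: 0.0507
[0.61377898 0.2967476  0.01287658] [-1.57131498e+00  1.13731405e-03  3.05037926e-04] 0.05068539467881921
```

View pics/scene17z.png

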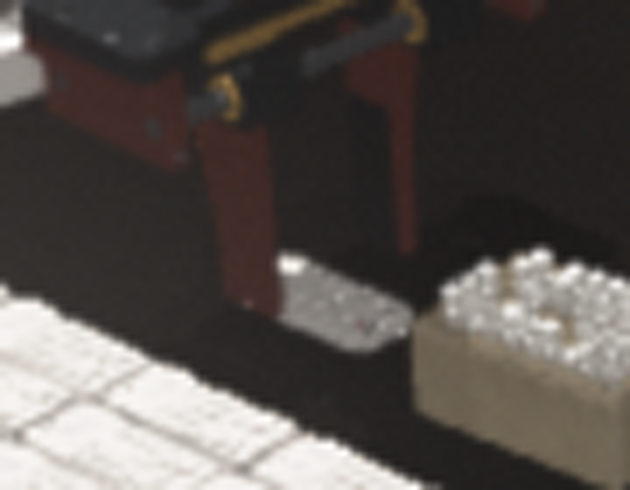

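View pics/top17z.png

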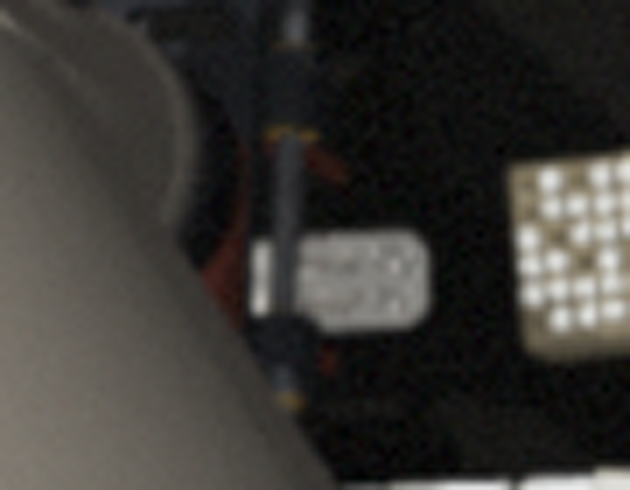

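The jaws straddle the cassette near its middle (top crop: fingers near (330,170) and (330,360), cassette centre (320,280)). Down and close.

```bash
python3 -m jog '[0,0.6,0,0,0,0.5,0,0,0,0,0,0,0,0,0,0]'; python3 -m jog '[0,0,0,0,0,0,0,0,0,0,0,0,0,0,0,0,0,0,0,0]' -1 20
```

```text
time: 25.15
tcp_pos: [0.614, 0.2967, 0.0024]
tool_rot: [-1.571, 0.0, 0.0]
contact_force: [0.2, 0.3, -0.3]
gripper_width: 0.0503
time: 25.65
tcp_pos: [0.6142, 0.2969, 0.0028]
tool_rot: [-1.571, -0.0, 0.0]
contact_force: [-0.8, 0.6, 0.0]
gripper_width: 0.0295
```

```bash
python3 -m jog '[0,-0.5,0,0,0,-1,0,0,0,-2,0,0,0,-3,0,0,0,-3,0,0,0,-2,0,0,0,0,0,0,0,0,0,0]';  python3 - <<'E'
from h import *
o=sensors.observe(); print(o['tcp_pos'],o['tool_rot'],o['gripper_width'])
for n in("scene","top"):
    im=optics.camera(n); P=proj(n,o['tcp_pos']).astype(int); x,y=P; r=im[y-40:y+30,x-45:x+45,::-1]; cv2.imwrite(f"pics/{n}18z.png",cv2.resize(r,None,fx=7,fy=7,interpolation=cv2.INTER_CUBIC))
E
```

```text
time: 26.45
tcp_pos: [0.6143, 0.2968, 0.1182]
tool_rot: [-1.571, -0.001, 0.0]
contact_force: [-0.5, 0.3, 0.1]
gripper_width: 0.0291
[0.61430933 0.29680886 0.11822425] [-1.57055193e+00 -9.95948828e-04  1.10179416e-04] 0.029088819632549615
```

View pics/scene18z.png

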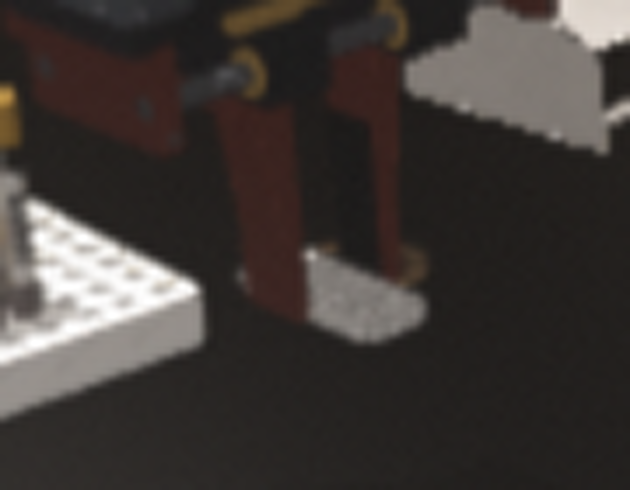

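View pics/top18z.png

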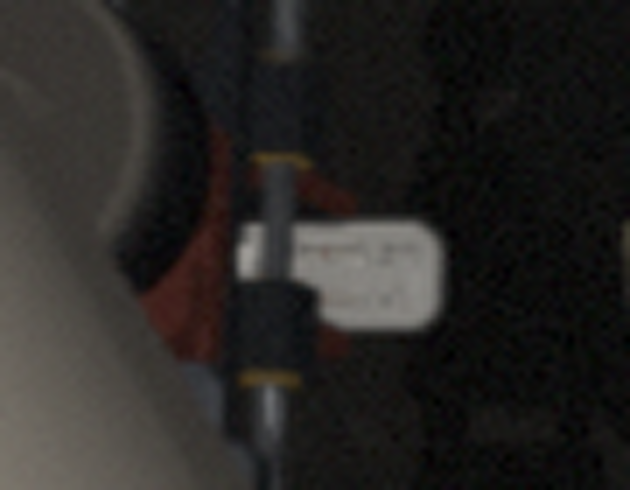

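The cassette is held flat and lifted, with its right end where a centred grip puts it. Carrying it to the pad at (0.464, −0.3525), 13.3°.

```bash
python3 -m jog '[-0.6,0,-2.5,0,-0.9,0,-3.8,0,-0.9,0,-4,0,-0.9,0,-4,0,-0.9,0,-4,0,-0.9,0,-4,0,-0.9,0,-4,0,-0.9,0,-4,0,-0.9,0,-4,0,-0.9,0,-4,0]'; python3 -m jog '[-0.9,0,-4,0,-0.9,0,-4,0,-0.9,0,-4,0,-0.9,0,-4,0,-0.9,0,-4,0,-0.9,0,-3.9,0,-0.5,0,-2,0,0,0,0,0,0,0,0,0]'
```

```text
time: 27.55
tcp_pos: [0.5258, -0.0877, 0.1166]
tool_rot: [-1.57, 0.002, 0.0]
contact_force: [0.6, -1.3, 0.6]
gripper_width: 0.0291
time: 28.45
tcp_pos: [0.4679, -0.3442, 0.1167]
tool_rot: [-1.569, 0.001, -0.0]
contact_force: [0.7, 1.1, -0.6]
gripper_width: 0.0292
```

```bash
python3 -m jog '[-0.4,0,-0.8,0,0,0,0,-6.7,0,0,0,-6.6,0,2,0,0,0,2,0,0,0,2,0,0,0,1.5,0,0,0,0,0,0,0,0,0,0]';  python3 - <<'E'
from h import *
o=sensors.observe(); print(o['tcp_pos'],o['tool_rot'],o['gripper_width'])
for n in("scene","top"):
    im=optics.camera(n); P=proj(n,(.464,-.3525,0.003)).astype(int); x,y=P; r=im[y-55:y+45,x-65:x+65,::-1]; cv2.imwrite(f"pics/{n}19z.png",cv2.resize(r,None,fx=6,fy=6,interpolation=cv2.INTER_CUBIC))
E
```

```text
time: 29.35
tcp_pos: [0.4646, -0.3527, 0.0429]
tool_rot: [-1.571, -0.0, 0.233]
contact_force: [-0.1, 0.0, 0.1]
gripper_width: 0.0292
[ 0.46464925 -0.35272674  0.04285388] [-1.57052898e+00 -4.62504420e-05  2.33242860e-01] 0.02917906578217918
```

View pics/scene19z.png

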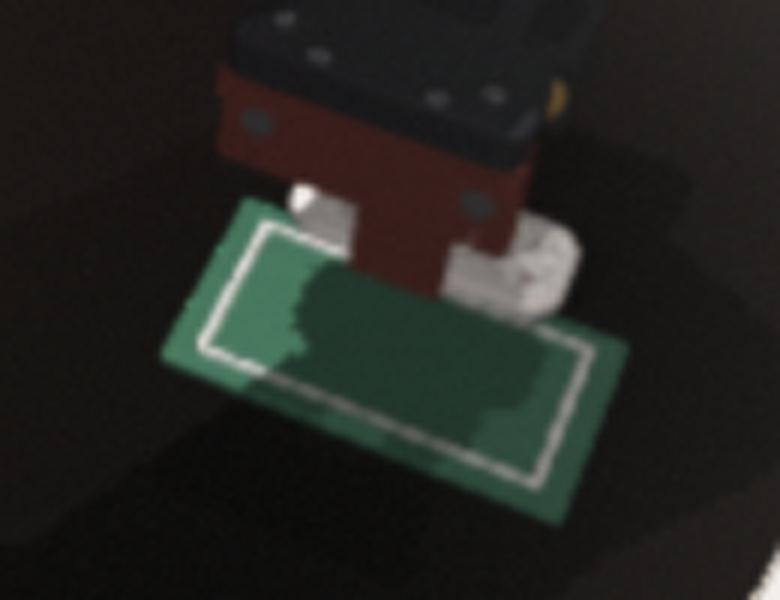

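View pics/top19z.png

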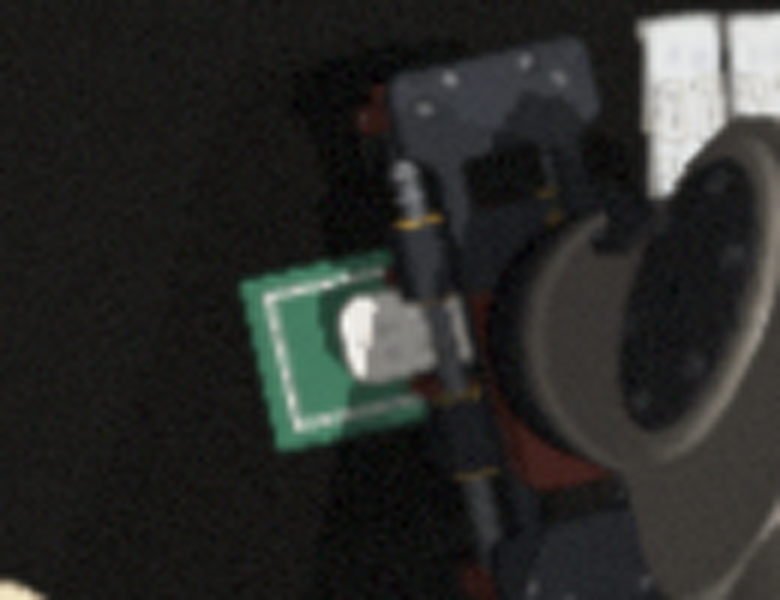

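The cassette is parallel to the outline. In the top crop its left edge is at x=340 against the outline at 280; after parallax for its 40 mm height that leaves about 7 mm of margin. Lowering.

```bash
python3 -m jog '[0,1.5,0,0,0,1,0,0,0,0.6,0,0,0,0.5,0,0,0,0,0,0,0,0,0,0]';  python3 - <<'E'
from h import *
o=sensors.observe(); print(o['tcp_pos'],o['tool_rot'],o['gripper_width'],o['contact_force'])
for n in("scene","top"):
    im=optics.camera(n); P=proj(n,(.464,-.3525,0.003)).astype(int); x,y=P; r=im[y-55:y+45,x-65:x+65,::-1]; cv2.imwrite(f"pics/{n}20z.png",cv2.resize(r,None,fx=6,fy=6,interpolation=cv2.INTER_CUBIC))
E
```

```text
time: 30.05
tcp_pos: [0.4644, -0.3531, 0.0066]
tool_rot: [-1.571, -0.0, 0.232]
contact_force: [-0.4, 0.3, 0.0]
gripper_width: 0.029
[ 0.46436606 -0.3531318   0.00659357] [-1.57064871e+00 -1.19490876e-06  2.32315973e-01] 0.02902255767149127 [-0.41564248  0.25121967  0.01293793]
```

View pics/scene20z.png

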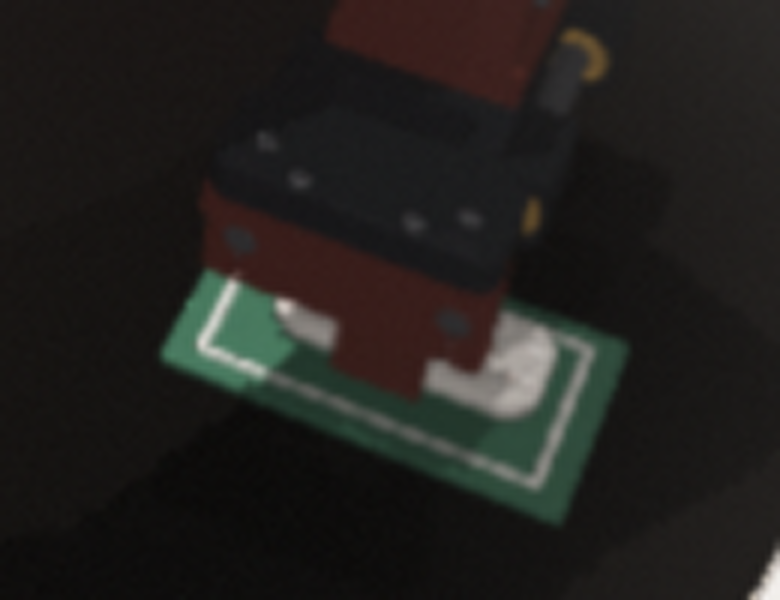

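View pics/top20z.png

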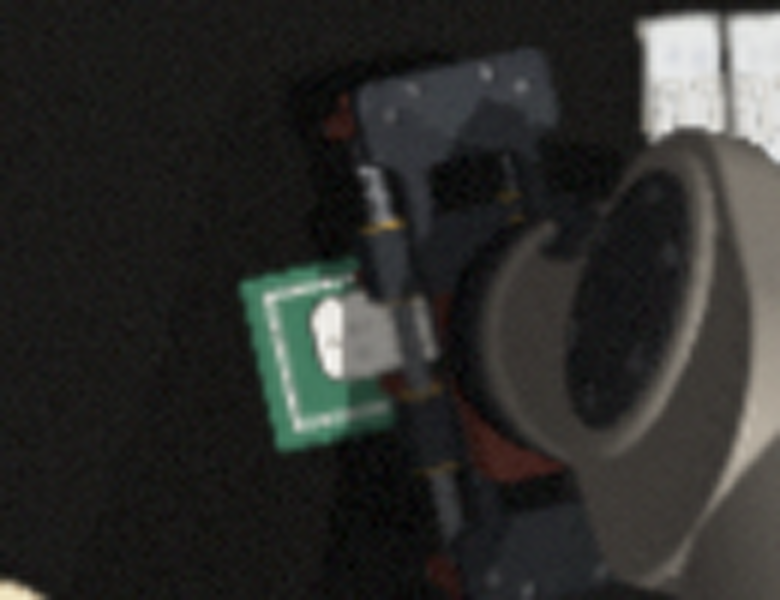

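The cassette is inside the outline on all sides. Releasing and going straight up.

```bash
python3 -m jog '[0,0,0,0,0,0,0,0,0,0,0,0,0,0,0,0]' 0.1;  python3 -m jog '[0,-1,0,0,0,-2,0,0,0,-3,0,0,0,-4,0,0,0,-3,0,0,0,0,0,0,0,0,0,0]'; python3 -m jog '[0,0,4,0,0,0,4,0,0,0,4,0,0,0,4,0,0,0,0,0,0,0,0,0]'; python3 - <<'E'
from h import *
o=sensors.observe(); print(o['tcp_pos'],o['tool_rot'],o['gripper_width'],o['contact_force'])
for n in("scene","top"):
    im=optics.camera(n); cv2.imwrite(f"pics/{n}21.png",im[:,:,::-1]); P=proj(n,(.464,-.3525,0.003)).astype(int); x,y=P; r=im[y-45:y+45,x-60:x+60,::-1]; cv2.imwrite(f"pics/{n}21z.png",cv2.resize(r,None,fx=6,fy=6,interpolation=cv2.INTER_CUBIC))
E
```

```text
time: 30.55
tcp_pos: [0.4643, -0.3532, 0.0068]
tool_rot: [-1.571, -0.0, 0.232]
contact_force: [-0.4, -0.7, 0.3]
gripper_width: 0.0483
time: 31.25
tcp_pos: [0.4645, -0.3535, 0.1377]
tool_rot: [-1.572, -0.001, 0.232]
contact_force: [-0.4, 0.9, -0.9]
gripper_width: 0.0483
time: 31.85
tcp_pos: [0.4267, -0.1969, 0.136]
tool_rot: [-1.57, 0.002, 0.234]
contact_force: [-0.0, -0.8, 0.2]
gripper_width: 0.0483
[ 0.42670096 -0.19688349  0.1359603 ] [-1.57013004e+00  1.50954850e-03  2.34207247e-01] 0.048305126894694767 [-0.02997717 -0.8387323   0.16063001]
```

View pics/scene21z.png

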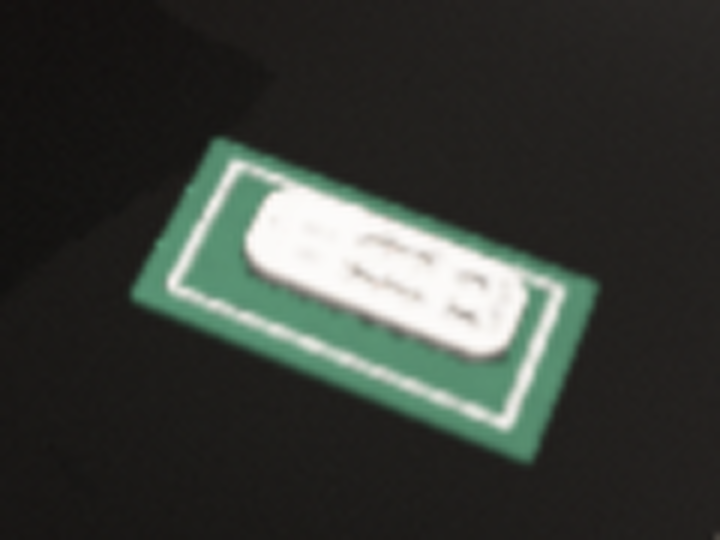

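View pics/top21z.png

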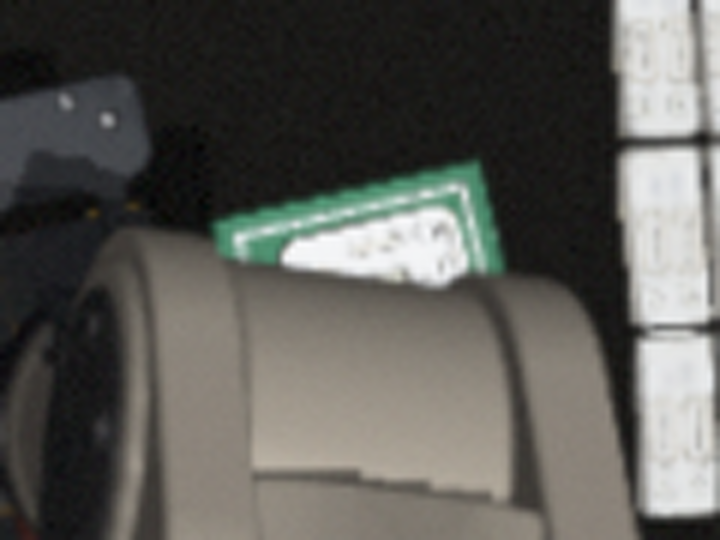

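View pics/top21.png

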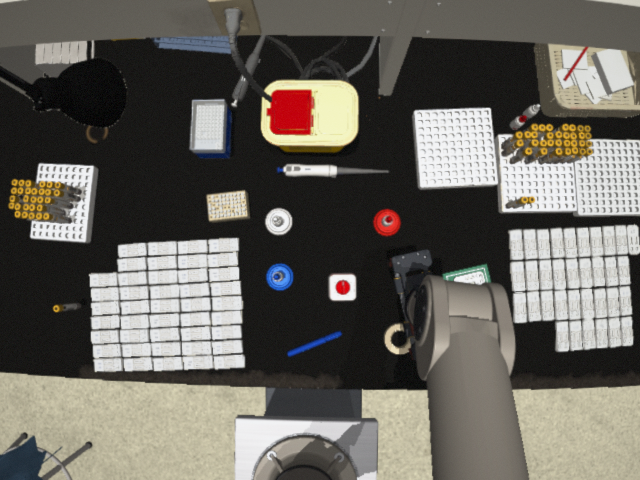

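Seen from above, all bottles are in their holders (white (278,221), blue (280,277), red (387,222)), and the timer and rack are unmoved. The cassette is inside the outline but the gap looks smaller at the −y end. I'll move the arm off the pad and measure it.

```bash
python3 -m jog '[1,-2,3.5,0,1,-2,3.5,0,1,-2,3.5,0,1,-1,4,0,1,-1,4,0,1,0,4,0,1,0,4,0,0,0,0,0,0,0,0,0]'; cat > m.py <<'E'
from h import *
im=optics.camera("top"); cv2.imwrite("pics/top22.png",im[:,:,::-1]); b=(436,255,500,310); r=cv2.cvtColor(im[b[1]:b[3],b[0]:b[2]],cv2.COLOR_RGB2HSV)
cv2.imwrite("pics/top22z.png",cv2.resize(im[b[1]:b[3],b[0]:b[2],::-1],None,fx=10,fy=10,interpolation=cv2.INTER_CUBIC))
def fit(m,z,tag):
    cn=max(cv2.findContours(m.astype(np.uint8),cv2.RETR_EXTERNAL,cv2.CHAIN_APPROX_NONE)[0],key=cv2.contourArea)[:,0]+[b[0],b[1]]
    P=np.array([onz("top",p,z)[:2] for p in cn],dtype=np.float32)*1000; h=cv2.convexHull(P); mu=cv2.moments(h)
    c=np.array([mu['m10'],mu['m01']])/mu['m00']; q=cv2.minAreaRect(P); print(tag,np.round(c,1),np.round(q[1],1),round(q[2],1),"ax",round(.5*np.degrees(np.arctan2(2*mu['mu11'],mu['mu20']-mu['mu02'])),1)); return c
m=cv2.morphologyEx((r[...,2]>60).astype(np.uint8),cv2.MORPH_OPEN,np.ones((3,3),np.uint8)); p=fit(m,.003,"pad")
w=((r[...,1]<70)&(r[...,2]>120)).astype(np.uint8); w=cv2.morphologyEx(w,cv2.MORPH_OPEN,np.ones((3,3),np.uint8)); c=fit(w,.009,"cas")
a=np.radians(13.3); d=c-p; print("off pad x,y mm",d@[np.cos(a),np.sin(a)],d@[-np.sin(a),np.cos(a)])
E
python3 m.py
```

```text
time: 32.85
tcp_pos: [0.4351, 0.0762, 0.2164]
tool_rot: [-1.57, 0.0, 0.233]
contact_force: [-0.8, -0.0, 0.4]
gripper_width: 0.0482
pad [ 464.  -352.5] [ 66.6 105.8] 13.2 ax -77.2
cas [ 470.6 -356.4] [39.2 77. ] 14.3 ax -74.9
off pad x,y mm 5.59152680216315 -5.371753394241441
```

View pics/top22z.png

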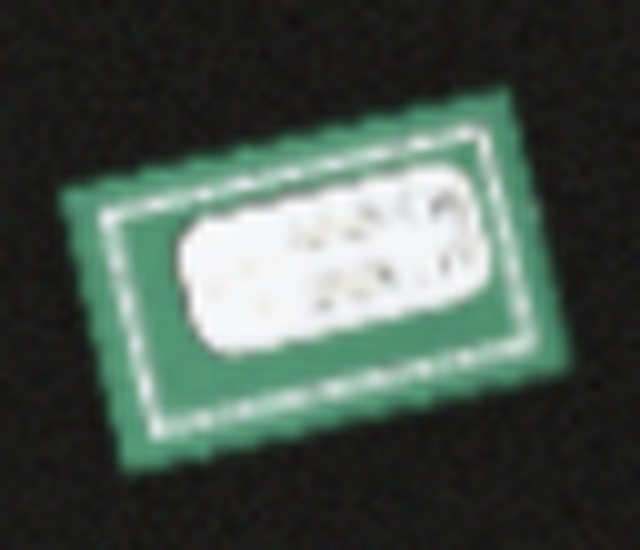

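View pics/top22.png

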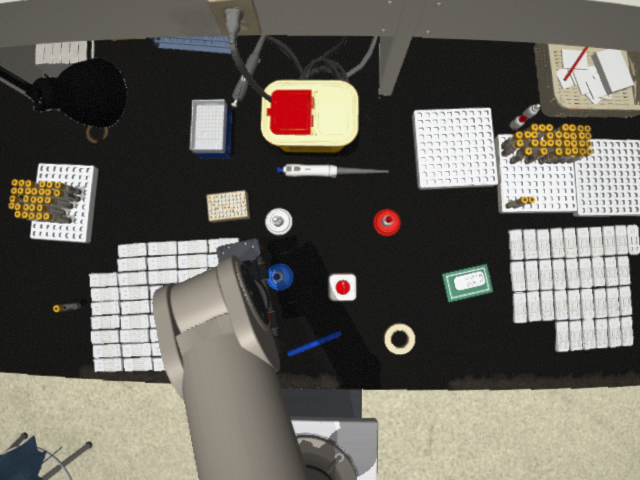

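The cassette lies inside the outline, parallel to it, with smaller gaps at the top and right (about 3–4 mm). The mask merged with the outline (39×77 mm is too big), so I'll isolate the cassette before deciding on a correction.

```bash
cat > m2.py <<'E'
from h import *
import sys
im=cv2.imread(sys.argv[1]); b=(436,255,500,310); k=4
u=cv2.resize(im[b[1]:b[3],b[0]:b[2]],None,fx=k,fy=k,interpolation=cv2.INTER_CUBIC); h=cv2.cvtColor(u,cv2.COLOR_BGR2HSV)
w=((h[...,1]<75)&(h[...,2]>130)).astype(np.uint8); w=cv2.morphologyEx(w,cv2.MORPH_CLOSE,np.ones((9,9),np.uint8)) if 0 else w
w=cv2.morphologyEx(w,cv2.MORPH_CLOSE,np.ones((5,5),np.uint8)); w=cv2.morphologyEx(w,cv2.MORPH_OPEN,cv2.getStructuringElement(2,(17,17)))
g=(h[...,2]>60).astype(np.uint8); g=cv2.morphologyEx(g,cv2.MORPH_OPEN,np.ones((9,9),np.uint8))
def fit(m,z,tag):
    cn=max(cv2.findContours(m,0,1)[0],key=cv2.contourArea)[:,0]
    P=np.array([onz("top",((p+.5)/k-.5)+[b[0],b[1]],z)[:2] for p in cn],dtype=np.float32)*1000; q=cv2.minAreaRect(P); print(tag,np.round(q[0],1),np.round(q[1],1),round(q[2],1)); return P
p=fit(g,.003,"pad"); c=fit(w,.009,"cas")
a=np.radians(13.3); R=np.array([[np.cos(a),np.sin(a)],[-np.sin(a),np.cos(a)]]); C=R@cv2.minAreaRect(p)[0]
d=(R@c.T).T-C; print("cassette extents in pad frame x",d[:,0].min(),d[:,0].max(),"y",d[:,1].min(),d[:,1].max())
E
python3 m2.py pics/top22.png
```

```text
pad [ 463.7 -352.6] [ 67.3 107.4] 13.3
cas [ 472.4 -356.6] [40.5 77.8] 13.5
cassette extents in pad frame x -12.809356759351544 27.73630109172848 y -44.745106239664835 33.039164215016
```

With sizes known, the cassette centre is about +4 mm (x) and −3 mm (y) off the pad centre, so the margins are 3.7 and 4.9 mm. It is already inside, but there is plenty of time, so I'll regrasp it and centre it.

```bash
python3 -m jog '[-0.6,0,-3.5,0,-0.7,0,-4.4,0,-0.7,0,-4.4,0,-0.7,0.5,-4.4,0,-0.7,1,-4.4,0,-0.7,1,-4.4,0,-0.7,1,-4.4,0,-0.7,1,-4.4,0,-0.8,1,-4.4,0,-0.8,1,-3.8,0]' 0.1; python3 -m jog '[0,1.4,0,0,0,0,0,0,0,0,0,0]'; python3 - <<'E'
from h import *
o=sensors.observe(); p=o['tcp_pos'];y=o['tool_rot'][2]; d=np.array([.4643,-.3532])-p[:2]; print(p,y,"tool x",100*d@[np.cos(y),np.sin(y)],"z",100*d@[-np.sin(y),np.cos(y)])
E
```

```text
time: 33.9
tcp_pos: [0.461, -0.3585, 0.1506]
tool_rot: [-1.571, 0.001, 0.227]
contact_force: [0.3, 0.9, -0.2]
gripper_width: 0.0484
time: 34.2
tcp_pos: [0.4625, -0.3531, 0.1373]
tool_rot: [-1.57, 0.001, 0.232]
contact_force: [0.0, 0.9, -1.1]
gripper_width: 0.0484
[ 0.46246977 -0.35313337  0.1373238 ] 0.2317648894018306 tool x 0.17659903006162497 z -0.04852451160190326
```

```bash
python3 -m jog '[0.2,2.5,0,0,0,3,0,0,0,3,0,0,0,2.5,0,0,0,1.2,0,0,0,0.8,0,0,0,0,0,0,0,0,0,0]'; python3 - <<'E'
from h import *
o=sensors.observe(); print(o['tcp_pos'],o['gripper_width'])
im=optics.camera("scene"); x,y=proj("scene",(.464,-.3525,0.003)).astype(int); r=im[y-45:y+45,x-60:x+60,::-1]; cv2.imwrite("pics/s23z.png",cv2.resize(r,None,fx=6,fy=6,interpolation=cv2.INTER_CUBIC))
E
```

```text
time: 35.0
tcp_pos: [0.4661, -0.3532, 0.0088]
tool_rot: [-1.572, -0.001, 0.233]
contact_force: [0.8, -0.2, -0.1]
gripper_width: 0.0484
[ 0.46607445 -0.35319642  0.00880094] 0.048393798476800434
```

View pics/s23z.png

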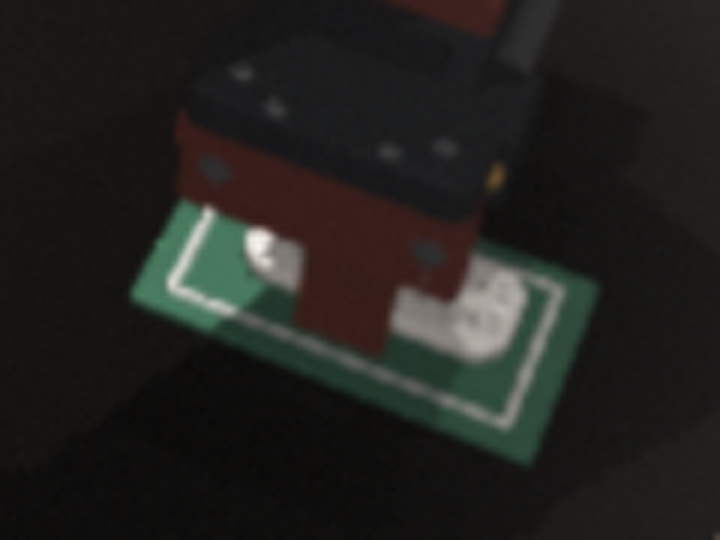

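```bash
python3 -m jog '[-0.2,0.2,0,0,0,0,0,0]'; python3 -m jog '[0,0,0,0,0,0,0,0,0,0,0,0,0,0,0,0,0,0,0,0]' -1 20;  python3 -m jog '[0,-0.4,0,0,0,-0.4,0,0,0,0,0,0]'
```

```text
time: 35.25
tcp_pos: [0.4631, -0.3538, 0.0061]
tool_rot: [-1.571, -0.0, 0.232]
contact_force: [0.1, -0.3, 0.6]
gripper_width: 0.0481
time: 35.75
tcp_pos: [0.4634, -0.3534, 0.0058]
tool_rot: [-1.571, -0.0, 0.232]
contact_force: [-0.0, -0.8, 1.4]
gripper_width: 0.0289
time: 36.05
tcp_pos: [0.4637, -0.3537, 0.0144]
tool_rot: [-1.572, -0.001, 0.232]
contact_force: [-0.8, 0.1, -0.2]
gripper_width: 0.0293
```

```bash
python3 -m jog '[-0.3,0,0.3,0,0,0,0,0,0,0.4,0,0,0,0.4,0,0,0,0,0,0,0,0,0,0]'; python3 -m jog '[0,0,0,0,0,0,0,0,0,0,0,0,0,0,0,0]' 0.1;  python3 -m jog '[0,-1,0,0,0,-2,0,0,0,-3,0,0,0,-4,0,0,0,-3,0,0,0,0,0,0]'; python3 -m jog '[0.6,0,3.5,0,0.8,-1,4.4,0,0.8,-1,4.4,0,0.8,-1,4.4,0,0.8,-1,4.4,0,0.8,-1,4.4,0,0.8,-1,4.4,0,0.8,-1,4.4,0,0,0,0,0,0,0,0,0]'; python3 - <<'E'
from h import *
for n in("scene","top"):
    im=optics.camera(n); cv2.imwrite(f"pics/{n}24.png",im[:,:,::-1]); x,y=proj(n,(.464,-.3525,0.003)).astype(int); r=im[y-35:y+35,x-45:x+45,::-1]; cv2.imwrite(f"pics/{n}24z.png",cv2.resize(r,None,fx=7,fy=7,interpolation=cv2.INTER_CUBIC))
E
python3 m2.py pics/top24.png
```

```text
time: 36.65
tcp_pos: [0.4596, -0.351, 0.0053]
tool_rot: [-1.57, 0.0, 0.232]
contact_force: [-0.6, -0.8, 0.1]
gripper_width: 0.0292
time: 37.05
tcp_pos: [0.4597, -0.3512, 0.0057]
tool_rot: [-1.571, -0.0, 0.232]
contact_force: [0.8, 0.1, -0.1]
gripper_width: 0.0481
time: 37.65
tcp_pos: [0.4624, -0.3527, 0.141]
tool_rot: [-1.577, -0.006, 0.232]
contact_force: [0.6, 0.3, -0.4]
gripper_width: 0.0486
time: 38.65
tcp_pos: [0.4408, -0.0025, 0.2058]
tool_rot: [-1.571, -0.0, 0.235]
contact_force: [0.3, -0.5, -0.6]
gripper_width: 0.0485
pad [ 463.8 -352.6] [ 67.2 107.2] 13.4
cas [ 463.9 -352.4] [34.3 71.4] 13.5
cassette extents in pad frame x -16.991704688253037 17.301250075267717 y -35.585023376012714 35.83121389745901
```

View pics/scene24.png

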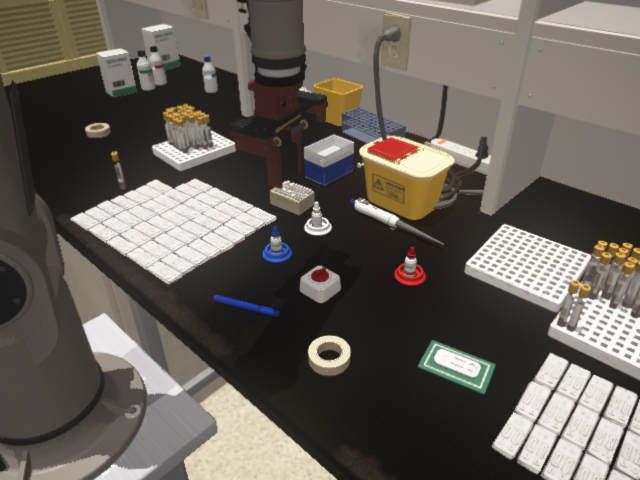

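View pics/top24z.png

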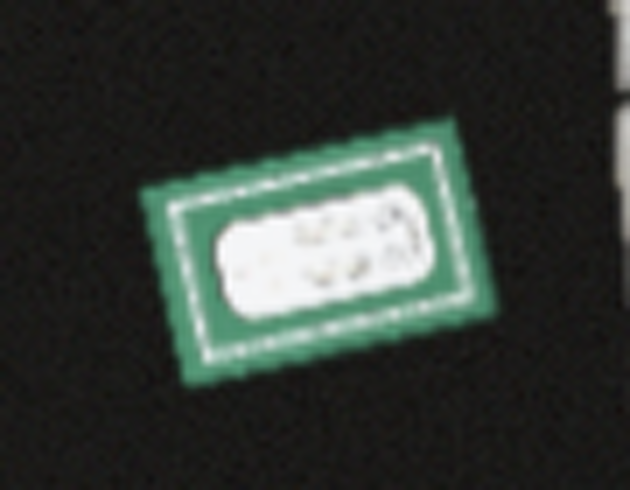

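View pics/top24.png

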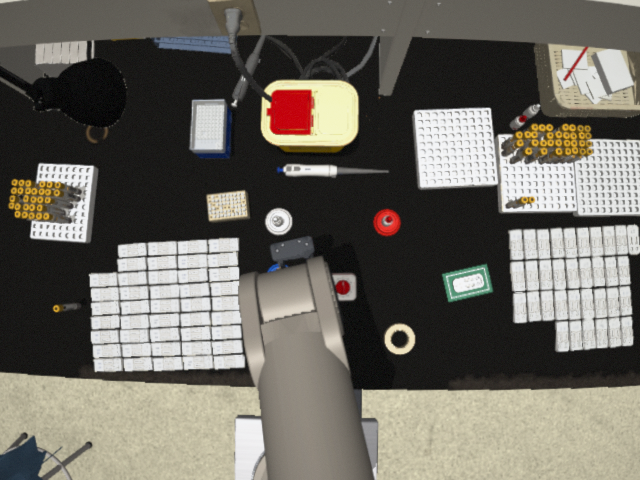

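The cassette is now centred on the pad in the top view: offset about 0.2 mm, angle 13.5° against 13.4°. The scene view shows blue (276,245), white (318,218) and red (410,265) upright in their own cups. The timer (320,283) and rack (292,197) are where they were, and the arm is clear, so I'm handing in.

```bash
python3 -c "
from station import ticket; print(ticket.finish_job())"
```

```text
the job is handed in; nothing more can be done
None
```

The job is done and handed in at about 39 s of the 90 s. I placed the red, then white, then blue dropper upright in the holders of their colours, and the cassette last, windows up, on the green plate.

- **Bottles:** the last pictures show all three standing inside the cups of their own colours. In the final top view the arm partly hid the blue holder. The scene view taken at the same time and the earlier top view both show the blue bottle standing in it.
- **Cassette:** my first placing was inside the outline but about 4 mm and 3 mm off centre. I picked it up again and centred it. It now measures about 0.2 mm off centre, at 13.5° against 13.4° for the pad.
- **Other objects:** the timer and tube rack look unmoved by eye in the before and after pictures. I did not measure their positions again. The arm was clear of everything when I handed in.
- **Disagreements:**
  - The scene camera read about 1.7 px low (roughly 5 mm on the worktop), so I relied on the top camera. The TCP coordinate at the pad still differed from the top view by about 4 mm, which caused the first offset.
  - The gripper read about 0.5 mm under for the bottles and nearly 2 mm under for the cassette.

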